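# Put the ink vials away in the cabinet

### The job

Printing is over, so put the ink away: draw the cabinet's tray right out, stand every ink vial left on the bench upright in a free hole of the rack, fully down, then push the loaded tray all the way home and push the cabinet door shut, without slamming it, until it seats on its catch. Leave the ink tin and the ink roller where they lie.

Things in the scene. Friction and masses are not known exactly. Their poses are not given: they have to be found in the camera images.
- cabinet: low grey steel ink cabinet fixed on the bench: 250 mm deep (x), 340 wide (y), 122 high, walls 4 thick, top panel 16 thick (underside 106 mm above the bench). Origin: on the bench at the middle of its open front, which faces local -x; the cabinet reaches 250 mm to local +x; z up. Just inside, on the left (+y) wall, is the door's sprung roller catch.
- tray (a joint): pull-out aluminium tray carrying the wooden rack, in m: 0 = home in the cabinet (front wall flush with the cabinet's front), 0.19 = right out at its stop, along the cabinet's local -x. About 1 kg, 2 N friction, no spring, stays where left. Right out, both rows of holes stand clear of the cabinet's top, which seated vials clear by 20 mm; a vial not down in its hole is too tall to pass under it.
- tray_front (a point): middle of the upper edge of the tray's front wall, 70 mm above the bench; the wall is 8 mm thick (point at mid-thickness), 240 wide (local y), 56 high. Behind it (+x) a free space 46 mm deep, its floor 18 mm above the bench, parts it from the rack: room to put closed fingers in and pull the wall. Moves with the tray; axes as cabinet (draws out to -x).
- rack_top (a point): centre of the top face of the rack, a wooden block on the tray, 110 mm (x) by 205 (y), its top 48 mm above the bench. Six equal round holes, 43 mm wide, 26 deep, flat-bottomed, mouth chamfered 2 mm, at local x = -26 or +26 and y = -70, 0 or +70 mm. A seated vial's underside is 26 mm below this point, its top 38 mm above. Moves with the tray, 105 mm behind tray_front; axes as cabinet.
- door (a joint): cabinet door, in rad: 0 = shut, seated on its catch; grows as it opens (counter-clockwise from above) about an upright hinge at the right (-y) front corner; stop at 2.0. Stays where left (0.12 N m friction). A sprung roller catch meets it at about 0.055; pushed past about 0.03 (it takes about 10 N at door_face) it snaps home and is held; let go before that it stays ajar.
- door_hinge (a point): on the door's upright hinge axis, in the plane of its inner face, 61 mm above the bench. Turns with the door: local y runs along the door from hinge to free edge (336 mm long), local -x points out of its outer face, 18 mm from the inner one. The door is 118 mm high, its upper edge 120 mm above the bench.
- door_face (a point): point on the outer face of the door, 200 mm from the hinge axis and 100 mm above the bench; a good place to push. Axes as door_hinge (local -x points out of the outer face). A steel knob 26 mm wide stands 26 mm out of the face, 304 mm from the hinge, 60 mm above the bench.
- vial1: amber glass ink vial, upright cylinder 40 mm across and 64 mm high (black screw cap, as wide as the glass, is the top 18 mm), about 110 g; origin: centre of its underside, z up along the vial. Stands on the bench at the start, or is absent.
- vial2: amber glass ink vial, upright cylinder 40 mm across and 64 mm high (black screw cap, as wide as the glass, is the top 18 mm), about 110 g; origin: centre of its underside, z up along the vial. Stands on the bench at the start, or is absent.
- vial3: amber glass ink vial, upright cylinder 40 mm across and 64 mm high (black screw cap, as wide as the glass, is the top 18 mm), about 110 g; origin: centre of its underside, z up along the vial. Stands on the bench at the start, or is absent.
- vial4: amber glass ink vial, upright cylinder 40 mm across and 64 mm high (black screw cap, as wide as the glass, is the top 18 mm), about 110 g; origin: centre of its underside, z up along the vial. Stands on the bench at the start, or is absent.
- vial5: amber glass ink vial, upright cylinder 40 mm across and 64 mm high (black screw cap, as wide as the glass, is the top 18 mm), about 110 g; origin: centre of its underside, z up along the vial. Stands on the bench at the start, or is absent.
- stored1: amber glass ink vial, upright cylinder 40 mm across and 64 mm high (black screw cap, as wide as the glass, is the top 18 mm), about 110 g; origin: centre of its underside, z up along the vial. Already seated in a rack hole at the start, or is absent.
- stored2: amber glass ink vial, upright cylinder 40 mm across and 64 mm high (black screw cap, as wide as the glass, is the top 18 mm), about 110 g; origin: centre of its underside, z up along the vial. Already seated in a rack hole at the start, or is absent.
- stored3: amber glass ink vial, upright cylinder 40 mm across and 64 mm high (black screw cap, as wide as the glass, is the top 18 mm), about 110 g; origin: centre of its underside, z up along the vial. Already seated in a rack hole at the start, or is absent.
- ink_tin: bystander: closed flat steel ink tin, 76 mm across, 40 high, on the bench; origin: centre of its underside.
- brayer: bystander: ink roller lying on the bench, rubber roller 90 mm long and 32 across, wooden handle reaching 150 mm to local -x; origin: under the roller's middle.
There are look-alikes about, which are no part of the job. What is shaped like the vial2 but blue or red is not meant. What is shaped like the vial5 but green is not meant.

How it is judged:
By the outcome, as a careful person would: the job done as asked, in the order asked, and still so for the second after the job is handed in, with the robot touching nothing.
Of vial1, vial2, vial3, vial4, vial5 only 3 to 4 are there at a start; the rules pass over those that are not, and their reading is None.
Of stored1, stored2, stored3 only 1 to 2 are there at a start; the rules pass over those that are not, and their reading is None.
At some moment in a run one of vial1, vial2, vial3, vial4, vial5 may be knocked a few centimetres aside while the robot is not near it.
It also fails if it takes over 208 s, if anything falls off the work surface, if the arm or the gripper's body presses on something with over 40 N, if the wrist force passes 120 N, or if a joint passes its speed limit or range.

### The arm

A 6-joint arm with a two-finger parallel gripper is mounted at the origin on the work surface. World frame = base frame: x ahead of the robot, y to its left, z up, the work surface at z = 0. Lengths are in m, angles in rad, forces in N, time in s.
With the tool pointing down it reaches from about 0.375 to 0.9 m from the base axis. Payload 3.1 kg.
Tool frame: the origin (TCP) lies at the very end of the fingers, on their centre line; the grasp point (between the pads) lies 19 mm behind it; z points along the fingers, y is the line along which they close (so a half turn about z gives the same grasp; the last joint's range is limited). The gripper opens to 85 mm and grips with 20 to 120 N. Pads are 22 mm wide; open, the fingers measure 114 mm over their backs; the gripper's body (76 mm by 85 mm) begins 54 mm behind the grasp point. The pads swing forward as they close: fully open they stand 13 mm farther back than shut.
Start: joints at [-1.347, 0.527, 1.433, -0, 1.181, -0.178], TCP at [0.244, -0.575, 0.231] pointing down, gripper open.
Joint ranges: [-3.08, 3.08], [-0.75, 2.2], [0.22, 2.44], [-1.43, 4.57], [0, 2.65], [-2.85, 2.85]. Speed limits (rad/s): [2.79, 2.79, 3.14, 3.14, 3.14, 3.14].

### API

Orientations are given as a unit quaternion [x, y, z, w].
In Python, from station import telemetry, snapshot, ticket gives the robot as it stands.
- The arm moves only by the tool move_arm, never from a script. Its argument "commands" is text: rows parted by semicolons, each of 7 numbers parted by spaces: the shift along the tool's x, y, z in mm, then the turn, a rotation vector about the tool's x, y, z in degrees, then the opening, from -1 (shut) to 1 (fully open). A call has exactly 5 rows; each row is the pose to reach, as a shift and turn from the pose commanded when the call began, along the tool's axes at that moment; what a row does not reach only later rows make up. A row lasts 1/8 s, in which the tool goes at most 62.5 mm and 10.7 degrees, less where a joint would pass 70% of its speed; a pose out of reach is approached as far as the arm can. A call with a gripper value outside its range is refused whole. The fingers move at their own pace and stop on an object; "grip_force" is the grip in N (left out, the last holds). Time passes only in rows, so rows that repeat a pose let the fingers close, or fill a call up. It gives the time, the measured TCP pose, the force, the opening and the grip force at its end, in the units of the state.
- telemetry.sense(): the state, without advancing time (a new reading comes with each control period).
- snapshot(name): name is "side" or "top" or "wrist"; returns a dict with "image" (480x640x3 uint8, red, green, blue), "fx", "fy", "cx", "cy" (pixels), "k1" (the pictures are not rectified: a ray, as slopes to the right and down, at radius r is drawn at 1 + k1 r^2 times it, then the intrinsics apply), "pose" (4x4, takes a point from camera to world coordinates). Camera axes: x right, y down, z forward; pixel columns grow to the right and rows downward; lengths in m; the calibration is good to about 2 mm. A picture is of the moment at which its call begins. There is no depth.
- ticket.sign_off(): hands the job in; it is judged then, once.
The state is a dict: "t": time; "q": joint angles; "qd": joint speeds; "tau": joint torques, N m; "tcp_pos": TCP position; "tool_rot": TCP orientation; "force": force on the tool from outside, world axes, zero at the start; "ft_torque": the same for the moment, N m; "finger_gap": opening from 0.0 (shut) to 1.0 (fully open); "gripper_force": force on a finger pad.
Only numpy, scipy, OpenCV 4.12 (cv2) and the standard library are available. Lean on these libraries where they do the work, as an engineer would, in place of code of your own. Each camera call takes 0.05 s, during which the arm holds its last target. There are 200 camera calls.

## Working session

There is one attempt and no reset: what is moved stays moved. The work goes in short steps, Python scripts to look and compute and a tool call to move; the robot and the scene stay as the last step left them, time stands still between calls to the robot, and variables do not carry over. Pictures are saved under pics/ and viewed, at most 14 in all, crops included, and the job is handed in when it is done.

Besides the shell and the picture viewer there is one more tool, called after "Emit:" as a command line: name --argument value ..., lists and objects as JSON in quotes. move_arm: Moves the arm, as the interface text tells. Its arguments: {"type":"object","properties":{"commands":{"type":"string"},"grip_force":{"type":"number"}},"required":["commands"]}

```bash
mkdir -p pics; cat > h.py <<'E'
import numpy as np, cv2
from scipy.spatial.transform import Rotation as R
from station import telemetry, snapshot, ticket
def ray(s,u,v):
    d=np.array([[ (u-s["cx"])/s["fx"], (v-s["cy"])/s["fy"] ]]);rd=np.hypot(*d[0]);r=rd
    for _ in range(20): r=rd/(1+s["k1"]*r*r)
    d=d[0]*(r/rd if rd>0 else 1);P=np.array(s["pose"])
    w=P[:3,:3]@np.array([d[0],d[1],1]);return P[:3,3],w/np.linalg.norm(w)
def plane(s,u,v,z):
    o,w=ray(s,u,v);return o+w*(z-o[2])/w[2]
def proj(s,p):
    P=np.array(s["pose"]);c=P[:3,:3].T@(np.array(p)-P[:3,3]);d=c[:2]/c[2];d=d*(1+s["k1"]*(d@d))
    return np.array([d[0]*s["fx"]+s["cx"],d[1]*s["fy"]+s["cy"]])
def two(s1,a,s2,b):
    o1,w1=ray(s1,*a);o2,w2=ray(s2,*b)
    t=np.linalg.lstsq(np.c_[w1,-w2],o2-o1,rcond=None)[0]
    p,q=o1+w1*t[0],o2+w2*t[1];return (p+q)/2,np.linalg.norm(p-q)
def save(s,n): cv2.imwrite("pics/%s.png"%n,cv2.cvtColor(s["image"],cv2.COLOR_RGB2BGR))
E
python3 - <<'E'
from h import *
for n in("top","side"):
    s=snapshot(n);save(s,n+"0");print(n,np.round(s["pose"],3).tolist(),s["fx"],s["k1"])
t=telemetry.sense();print(t["tcp_pos"],t["tool_rot"],t["t"],t["force"])
E
```

```text
top [[-0.003, -0.98, 0.199, 0.307], [-1.0, 0.004, 0.003, 0.105], [-0.004, -0.199, -0.98, 1.38], [0.0, 0.0, 0.0, 1.0]] 612.68266440528 -0.16455106424382718
side [[-0.747, -0.359, 0.559, -0.117], [-0.664, 0.385, -0.641, 0.889], [0.014, -0.85, -0.526, 0.748], [0.0, 0.0, 0.0, 1.0]] 606.84298198186 -0.08111765306364226
[ 0.24427961 -0.57458461  0.23043718] [ 9.79890506e-01  1.99533575e-01 -3.81040031e-05 -9.73464137e-04] 0.1 [ 0.2914805   0.38485861 -0.1992842 ]
```

View pics/top0.png

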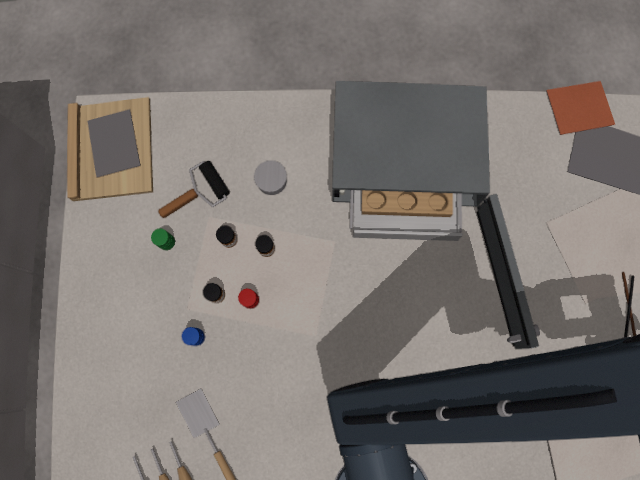

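View pics/side0.png

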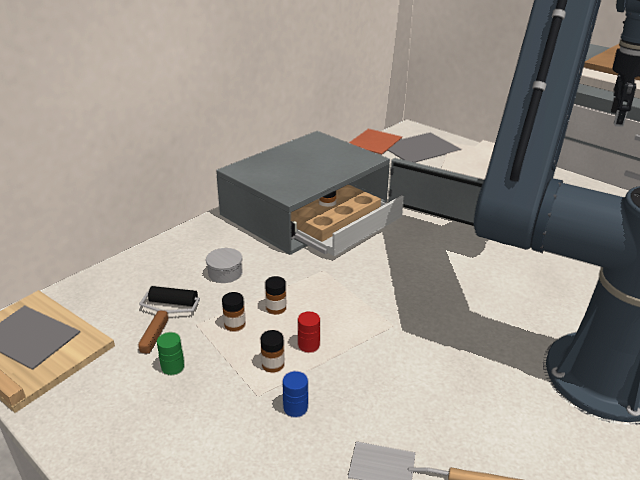

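Top view: black-capped amber vials at (225,234), (264,244) and (212,292). Look-alikes are green (163,238), red (248,298) and blue (193,336). The cabinet is at (410,140), the tray is partly out with the front row of holes at (376/407/438,201), and the door is wide open from (485,195) to (525,345). The side view shows a stored vial in the back row at (327,199) and the same three bench vials at (275,295), (233,311) and (272,350).

```bash
cat > vials.py <<'E'
from h import *
def caps(s,rect):
    im=s["image"];hsv=cv2.cvtColor(im,cv2.COLOR_RGB2HSV)
    m=((im.max(2)<45)).astype(np.uint8);x0,y0,x1,y1=rect;k=np.zeros_like(m);k[y0:y1,x0:x1]=1;m*=k
    n,l,st,c=cv2.connectedComponentsWithStats(m)
    return [(c[i],st[i]) for i in range(1,n) if st[i,4]>60]
if __name__=="__main__":
    a=snapshot("top");b=snapshot("side")
    A=caps(a,(60,215,340,400));B=caps(b,(190,265,420,420))
    for c,st in A: print("top",c.round(1),st)
    for c,st in B: print("side",c.round(1),st)
    for c,_ in A:
        for d,_ in B:
            p,e=two(a,c,b,d)
            if e<.012: print(c.round(),d.round(),p.round(4),round(e,4))
E
python3 - <<'E'
import os
os.system("python3 vials.py")
from h import *
im=cv2.imread("pics/top0.png")[160:360,320:550];cv2.imwrite("pics/c1.png",cv2.resize(im,None,fx=3,fy=3,interpolation=cv2.INTER_CUBIC)[:600,:690])
im=cv2.imread("pics/side0.png")[120:270,200:400];cv2.imwrite("pics/c2.png",cv2.resize(im,None,fx=4,fy=4,interpolation=cv2.INTER_CUBIC))
E
```

```text
top [225.  234.5] [216 226  19  18 254]
top [263.9 243.9] [256 235  17  19 251]
top [212.2 291.7] [203 283  19  18 256]
top [334.2 393.2] [328 389  12  10  66]
side [275.  285.5] [266 277  19  19 311]
side [192.4 296.8] [190 290   7  16  81]
side [232.3 301.6] [222 292  21  20 350]
side [271.5 340.9] [261 330  22  23 415]
[225. 234.] [232. 302.] [0.5773 0.3422 0.0525] 0.0004
[264. 244.] [275. 286.] [0.5556 0.2546 0.052 ] 0.0009
[212. 292.] [272. 341.] [0.4497 0.3668 0.0517] 0.0006
```

View pics/c1.png

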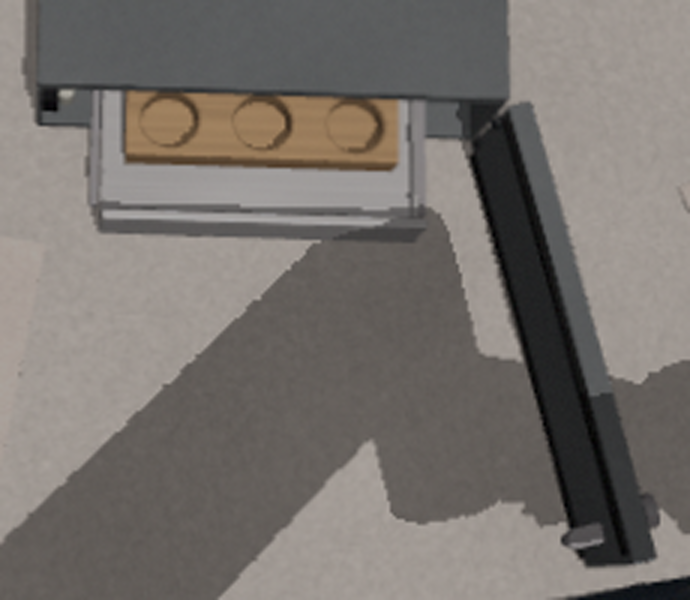

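View pics/c2.png

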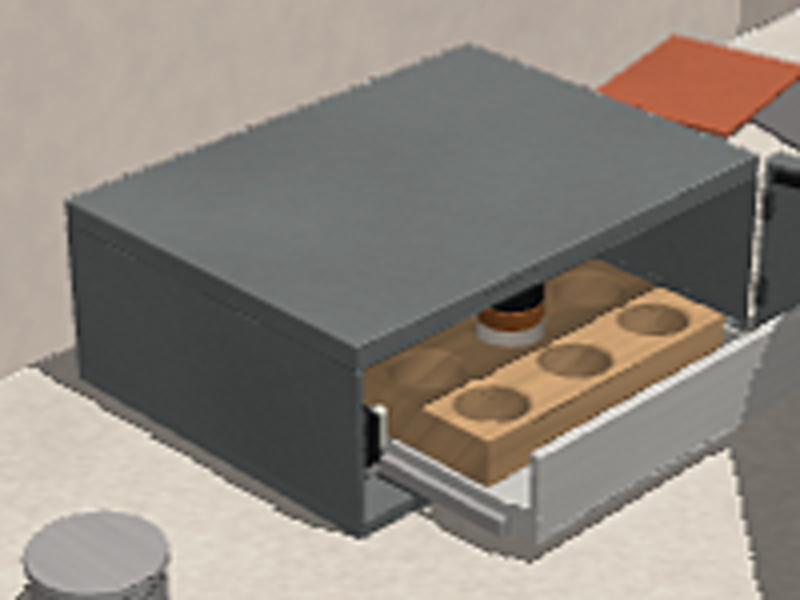

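```bash
python3 - <<'E'
from h import *
a=snapshot("top");b=snapshot("side")
A=lambda u,v:(320+u/3,160+v/3)
B=lambda u,v:(200+u/4,120+v/4)
for n,p,q,z in (("cabL",A(38,88),B(358,350),.122),("cabR",A(507,102),B(757,157),.122),("trL",A(98,207),B(533,455),.07),("trR",A(425,216),B(782,320),.07)):
    r,e=two(a,p,b,q);print(n,r.round(4),round(e,4),plane(a,*p,z).round(4))
for p in((508,110),(533,104),(628,562),(655,556)): print("door",p,plane(a,*A(*p),.12).round(4))
for p in((168,121),(260,124),(354,124)): print("hole",plane(a,*A(*p),.048).round(4))
E
```

```text
cabL [0.6622 0.103  0.1173] 0.0013 [0.6604 0.1026 0.122 ]
cabR [ 0.6513 -0.2343  0.1172] 0.0009 [ 0.6496 -0.2332  0.122 ]
trL [0.5833 0.0574 0.066 ] 0.0057 [0.5849 0.0591 0.07  ]
trR [ 0.5852 -0.1835  0.0482] 0.0079 [ 0.5773 -0.1808  0.07  ]
door (508, 110) [ 0.6443 -0.2341  0.12  ]
door (533, 104) [ 0.6487 -0.2528  0.12  ]
door (628, 562) [ 0.3229 -0.3029  0.12  ]
door (655, 556) [ 0.3265 -0.3225  0.12  ]
hole [0.6552 0.0052 0.048 ]
hole [ 0.6527 -0.0639  0.048 ]
hole [ 0.6526 -0.1349  0.048 ]
```

```bash
cat > go.py <<'E'
import sys
from h import *
def go(*g):
    """x y z yaw(deg) targets in turn: prints shift mm and turn deg in the tool axes of each call's start"""
    t=telemetry.sense();p=np.array(t["tcp_pos"]);r=R.from_quat(t["tool_rot"])
    X=r.as_matrix()[:,0];print("t",t["t"],"tcp",p.round(4),"yaw",np.degrees(np.arctan2(X[1],X[0])).round(2),"f",np.round(t["force"],1),"gap",round(float(t["finger_gap"]),3))
    for x,y,z,w in g:
        n=R.from_euler("z",w,degrees=True)*R.from_quat([1,0,0,0])
        print((x,y,z,w),"shift",(r.inv().apply(np.array([x,y,z])-p)*1000).round(1),"turn",np.degrees((r.inv()*n).as_rotvec()).round(2));p=np.array([x,y,z]);r=n
if __name__=="__main__": go(*[tuple(map(float,a.split(","))) for a in sys.argv[1:]])
E
python3 go.py 0.43,-0.33,0.25,10 0.6,-0.062,0.25,-1.84 0.6,-0.062,0.035,-1.84
```

```text
t 0.3 tcp [ 0.2444 -0.575   0.231 ] yaw 23.02 f [-0.1  0.9 -0.3] gap 1.001
(0.43, -0.33, 0.25, 10.0) shift [ 266.6 -152.9  -18.9] turn [-0.04 -0.   13.02]
(0.6, -0.062, 0.25, -1.84) shift [ 214.  -234.4    0. ] turn [ 0.    0.   11.84]
(0.6, -0.062, 0.035, -1.84) shift [  0.   0. 215.] turn [0. 0. 0.]
```

Emit:
move_arm --commands "53 -31 -4 0 0 3 -1;107 -61 -8 0 0 6 -1;160 -92 -12 0 0 9 -1;213 -122 -16 0 0 12 -1;267 -153 -19 0 0 13 -1"

```text
t: 0.92
tcp_pos: [0.4314, -0.3285, 0.2507]
tool_rot: [0.996, 0.087, 0.0, 0.0]
force: [1.3, 0.2, -0.1]
finger_gap: -0.0
gripper_force: 0.0
```

Emit:
move_arm --commands "41 -45 0 0 0 4 -1;82 -90 0 0 0 8 -1;123 -135 0 0 0 12 -1;164 -180 0 0 0 12 -1;205 -225 0 0 0 12 -1"

```text
t: 1.55
tcp_pos: [0.594, -0.071, 0.2505]
tool_rot: [1.0, -0.017, 0.0, 0.0]
force: [0.2, -0.7, 0.2]
finger_gap: 0.0
gripper_force: 0.0
```

```bash
python3 go.py 0.6,-0.062,0.23,-1.84; python3 - <<'E'
from h import *
s=snapshot("wrist");save(s,"w1");print(np.round(s["pose"],3).tolist(),s["fx"],s["cx"],s["cy"],s["k1"])
E
```

```text
t 1.55 tcp [ 0.594  -0.071   0.2505] yaw -1.98 f [ 0.2 -0.7  0.2] gap 0.0
(0.6, -0.062, 0.23, -1.84) shift [ 5.7 -9.2 20.5] turn [ 0.02 -0.03 -0.14]
[[-0.035, -0.947, -0.318, 0.677], [-0.999, 0.034, 0.011, -0.073], [0.001, 0.318, -0.948, 0.393], [0.0, 0.0, 0.0, 1.0]] 407.6073775453197 319.19966948522796 237.02163224421778 0.004393633248584785
```

View pics/w1.png

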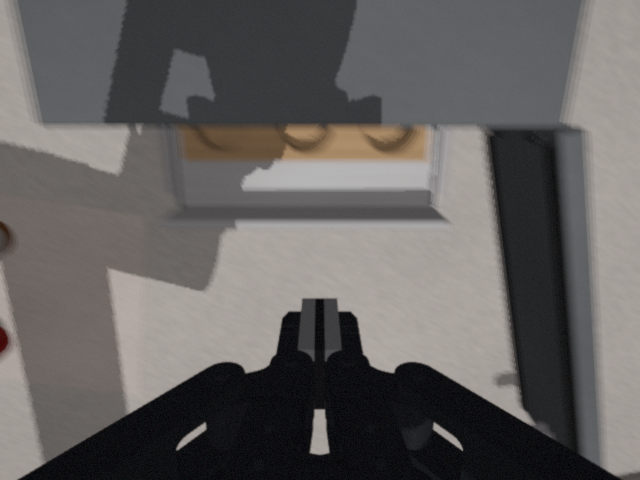

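The wrist view shows the tray floor at rows 162–190, the inner face of the front wall at rows 190–207, and its upper edge at about rows 207–220 (cols 175–450).

```bash
python3 - <<'E'
from h import *
s=snapshot("wrist");im=s["image"].astype(int)
for c in(260,310,360,400):print(c,im[150:235:3,c].sum(1).tolist())
for v in (190,207,219,228): print(v,plane(s,310,v,.018).round(4),plane(s,310,v,.07).round(4))
E
```

```text
260 [243, 256, 239, 231, 246, 240, 270, 301, 419, 519, 528, 525, 530, 535, 521, 509, 310, 304, 300, 302, 311, 243, 241, 243, 240, 235, 361, 513, 510]
310 [251, 216, 206, 320, 406, 407, 447, 539, 538, 546, 544, 543, 549, 547, 544, 539, 315, 318, 313, 314, 313, 256, 240, 238, 238, 235, 331, 511, 508]
360 [418, 425, 419, 404, 404, 416, 430, 538, 544, 544, 543, 542, 538, 543, 544, 539, 305, 320, 316, 304, 314, 258, 236, 238, 238, 243, 298, 505, 507]
400 [250, 245, 223, 219, 347, 413, 415, 535, 539, 539, 540, 537, 530, 535, 539, 534, 308, 315, 313, 302, 312, 276, 234, 233, 241, 236, 280, 496, 509]
190 [ 0.6019 -0.0536  0.018 ] [ 0.6126 -0.0554  0.07  ]
207 [ 0.5856 -0.053   0.018 ] [ 0.5986 -0.0548  0.07  ]
219 [ 0.5738 -0.0525  0.018 ] [ 0.5884 -0.0545  0.07  ]
228 [ 0.5648 -0.0522  0.018 ] [ 0.5807 -0.0542  0.07  ]
```

```bash
python3 - <<'E'
from h import *
s=snapshot("wrist");im=s["image"].astype(int);print(np.round(s["pose"],4)[:3,3])
print(telemetry.sense()["tcp_pos"])
print(im[110:180:2,400].sum(1).tolist())
for v in (124,130,136): print(v,plane(s,310,v,.122).round(4),plane(s,310,v,.106).round(4))
a=snapshot("top")["image"].astype(int)
print(a[180:245,400].sum(1).tolist())
sa=snapshot("top")
for v,z in ((190,.122),(228,.07),(230,.07),(232,.07)): print(v,plane(sa,400,v,z).round(4))
for p in [(.582,-.05,.07),(.574,-.05,.07),(.655,-.05,.122)]: print(p,proj(sa,p).round(1),proj(s,p).round(1))
E
```

```text
[ 0.6779 -0.0691  0.3932]
[ 0.59405962 -0.06988889  0.25015344]
[297, 299, 296, 298, 299, 302, 296, 299, 307, 301, 306, 289, 310, 393, 411, 413, 405, 323, 246, 250, 240, 242, 200, 198, 275, 351, 407, 413, 445, 531, 536, 538, 540, 544, 541]
124 [ 0.664  -0.0624  0.122 ] [ 0.6631 -0.062   0.106 ]
130 [ 0.6602 -0.0623  0.122 ] [ 0.6592 -0.0619  0.106 ]
136 [ 0.6565 -0.0622  0.122 ] [ 0.6552 -0.0617  0.106 ]
[206, 204, 196, 164, 130, 128, 124, 157, 208, 213, 217, 214, 148, 84, 84, 87, 90, 91, 96, 93, 89, 92, 112, 147, 184, 205, 230, 249, 275, 292, 299, 305, 314, 315, 310, 305, 297, 285, 273, 269, 262, 255, 248, 250, 245, 241, 239, 237, 229, 168, 155, 138, 133, 116, 104, 101, 101, 97, 90, 103, 104, 102, 103, 100, 99]
190 [ 0.6585 -0.041   0.122 ]
228 [ 0.5867 -0.0446  0.07  ]
230 [ 0.5823 -0.0445  0.07  ]
232 [ 0.5778 -0.0444  0.07  ]
(0.582, -0.05, 0.07) [402.5 230.1] [300.  223.8]
(0.574, -0.05, 0.07) [402.6 233.7] [300.4 233. ]
(0.655, -0.05, 0.122) [404.3 191.6] [291.4 138.9]
```

```bash
python3 go.py 0.604,-0.064,0.15,-1.84 0.604,-0.064,0.049,-1.84
```

```text
t 1.8 tcp [ 0.5927 -0.0727  0.2501] yaw -1.92 f [-0.2 -0.2 -0.5] gap 0.006
(0.604, -0.064, 0.15, -1.84) shift [ 11.1  -9.2 100.1] turn [ 0.03  0.05 -0.08]
(0.604, -0.064, 0.049, -1.84) shift [  0.   0. 101.] turn [0. 0. 0.]
```

Emit:
move_arm --commands "4 -3 25 0 0 0 -1;8 -6 50 0 0 0 -1;11 -9 75 0 0 0 -1;11 -9 100 0 0 0 -1;11 -9 100 0 0 0 -1"

```text
t: 2.42
tcp_pos: [0.6021, -0.0656, 0.1485]
tool_rot: [1.0, -0.019, -0.003, -0.001]
force: [0.3, 0.8, 0.9]
finger_gap: 0.004
gripper_force: 0.0
```

Emit:
move_arm --commands "0 0 20 0 0 0 -1;0 0 40 0 0 0 -1;0 0 60 0 0 0 -1;0 0 80 0 0 0 -1;0 0 100 0 0 0 -1"

```text
t: 3.05
tcp_pos: [0.6052, -0.0657, 0.0513]
tool_rot: [1.0, -0.018, 0.001, 0.0]
force: [0.0, 0.0, 0.1]
finger_gap: -0.002
gripper_force: 0.0
```

Emit:
move_arm --commands "-10 0 0 0 0 0 -1;-20 0 0 0 0 0 -1;-30 0 0 0 0 0 -1;-40 0 0 0 0 0 -1;-50 0 0 0 0 0 -1"

```text
t: 3.68
tcp_pos: [0.5544, -0.0626, 0.0512]
tool_rot: [1.0, -0.017, 0.001, 0.0]
force: [1.8, -1.0, 1.5]
finger_gap: -0.001
gripper_force: 1.2
```

Emit:
move_arm --commands "-10 0 0 0 0 0 -1;-20 0 0 0 0 0 -1;-30 0 0 0 0 0 -1;-40 0 0 0 0 0 -1;-50 0 0 0 0 0 -1"

```text
t: 4.3
tcp_pos: [0.5037, -0.0605, 0.0503]
tool_rot: [1.0, -0.017, -0.0, -0.0]
force: [2.8, 0.3, 1.3]
finger_gap: 0.0
gripper_force: 1.1
```

Emit:
move_arm --commands "-3 0 0 0 0 0 -1;-6 0 0 0 0 0 -1;-9 0 0 0 0 0 -1;-12 0 0 0 0 0 -1;-15 0 0 0 0 0 -1"

```text
t: 4.92
tcp_pos: [0.4893, -0.0601, 0.0502]
tool_rot: [1.0, -0.017, -0.0, -0.0]
force: [1.7, 1.0, -1.4]
finger_gap: -0.003
gripper_force: 1.0
```

Emit:
move_arm --commands "-2 0 0 0 0 0 -1;-4 0 0 0 0 0 -1;-6 0 0 0 0 0 -1;-8 0 0 0 0 0 -1;-8 0 0 0 0 0 -1"

```text
t: 5.55
tcp_pos: [0.4857, -0.0607, 0.0508]
tool_rot: [1.0, -0.018, 0.005, 0.001]
force: [8.7, 2.9, -4.3]
finger_gap: -0.006
gripper_force: 4.4
```

Emit:
move_arm --commands "12 0 0 0 0 0 -1;12 0 -50 0 0 0 -1;12 0 -110 0 0 0 -1;12 0 -170 0 0 0 -1;12 0 -200 0 0 0 -1"

```text
t: 6.18
tcp_pos: [0.4935, -0.0605, 0.2535]
tool_rot: [1.0, -0.017, 0.001, 0.001]
force: [-0.5, 0.4, -0.5]
finger_gap: -0.002
gripper_force: 0.0
```

Emit:
move_arm --commands "0 -50 0 0 0 0 0.3;0 -100 0 0 0 0 0.3;0 -150 0 0 0 0 0.3;0 -200 0 0 0 0 0.3;0 -200 0 0 0 0 0.3"

```text
t: 6.8
tcp_pos: [0.4988, 0.1422, 0.25]
tool_rot: [1.0, -0.015, -0.001, 0.0]
force: [-0.3, -1.1, -0.1]
finger_gap: 0.651
gripper_force: 0.0
```

```bash
python3 go.py 0.5,0.14,0.25,-1.84;python3 vials.py; python3 - <<'E'
from h import *
a=snapshot("top");b=snapshot("wrist");save(a,"top2")
cv2.imwrite("pics/c3.png",np.hstack([cv2.resize(cv2.imread("pics/top2.png")[170:330,310:490],(540,480),interpolation=cv2.INTER_CUBIC)]))
E
```

```text
t 6.8 tcp [0.4988 0.1422 0.25  ] yaw -1.67 f [-0.3 -1.1 -0.1] gap 0.651
(0.5, 0.14, 0.25, -1.84) shift [ 1.3  2.2 -0. ] turn [0.02 0.16 0.17]
top [298.9 252.5] [273 215  65  64 727]
top [224.8 234.5] [216 226  19  18 249]
top [258.9 243.6] [256 236   6  16  75]
top [212.3 291.7] [204 283  18  18 253]
top [287.6 326. ] [ 259  288   81  112 1512]
side [274.8 285.5] [265 276  20  20 319]
side [192.4 296.9] [190 291   7  15  80]
side [232.3 301.6] [222 292  21  20 350]
side [271.5 340.7] [261 330  22  22 420]
[225. 234.] [232. 302.] [0.5771 0.3424 0.0527] 0.0005
[259. 244.] [275. 285.] [0.5521 0.2627 0.0594] 0.0075
[212. 292.] [272. 341.] [0.4497 0.3666 0.052 ] 0.0003
```

View pics/c3.png

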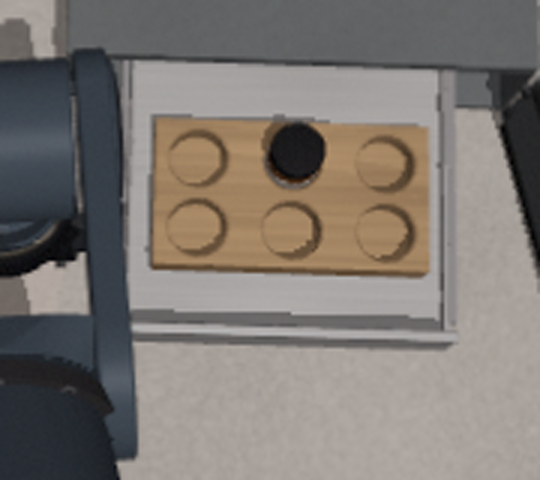

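The crop shows the tray right out. The stored vial is in the back middle hole at crop (296,150), and the other five holes are free. Next I'll measure the vials with the wrist camera from two places.

Emit:
move_arm --commands "-10 -40 -10 0 0 0 0.3;-20 -80 -20 0 0 0 0.3;-30 -120 -30 0 0 0 0.3;-40 -140 -30 0 0 0 0.3;-40 -140 -30 0 0 0 0.3"

```text
t: 7.62
tcp_pos: [0.4648, 0.2805, 0.2803]
tool_rot: [1.0, -0.017, -0.0, 0.0]
force: [-0.2, 0.0, -0.5]
finger_gap: 0.647
gripper_force: 0.0
```

```bash
cat > wv.py <<'E'
from h import *
import json,sys
s=snapshot("wrist");save(s,sys.argv[1]);im=s["image"]
m=(im.max(2)<50).astype(np.uint8);n,l,st,c=cv2.connectedComponentsWithStats(m)
for i in range(1,n):
    if st[i,4]>150 and st[i,4]<4000: print(c[i].round(1),st[i],plane(s,*c[i],.055).round(4))
import pickle;pickle.dump({k:s[k] for k in s if k!="image"},open(sys.argv[1]+".pkl","wb"))
E
python3 wv.py w2
```

```text
[548.3  71.3] [534   0  29 152 449] [0.5631 0.0858 0.055 ]
[240.4  64.3] [ 215   38   52   53 2069] [0.5776 0.3427 0.055 ]
[98.2 78. ] [  69   55   51   48 1141] [0.571 0.463 0.055]
[345.6  88.6] [ 323   64   46   50 1813] [0.5556 0.2555 0.055 ]
[227.3 213.2] [ 205  190   45   47 1622] [0.4501 0.3674 0.055 ]
```

View pics/w2.png

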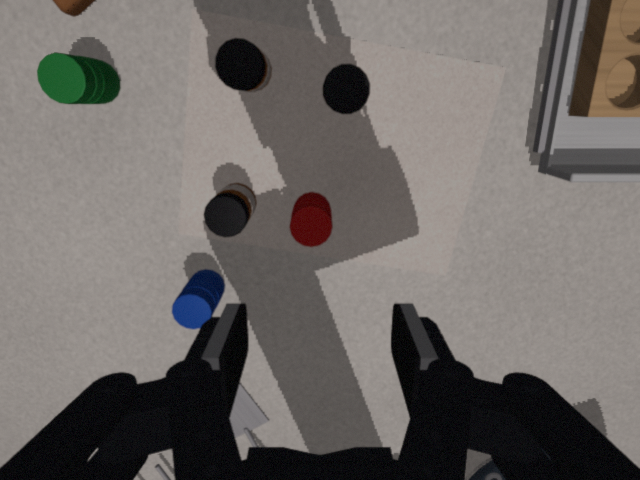

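Candidates in w2: black cap with amber glass at (240,64), (346,89) and (227,213), red at (311,219), green at (78,78), and blue at (198,298). Only the three black-capped amber ones fit the description. I'll confirm with a side crop and check for a fourth vial.

```bash
python3 - <<'E'
from h import *
s=snapshot("side");a=snapshot("top");save(s,"s3");save(a,"top3")
l=cv2.resize(cv2.imread("pics/s3.png")[265:420,150:340],(490,400),interpolation=cv2.INTER_CUBIC)
r=cv2.resize(cv2.imread("pics/top3.png")[:,340:],(300,480))[:400]
cv2.imwrite("pics/c4.png",np.hstack([l,r]))
sp=a
A=lambda u,v:(310+u/3,170+v/3)
for p in((196,227),(290,231),(386,232),(197,158),(385,164)): print("hole",plane(a,*A(*p),.048).round(4))
E
python3 go.py .5556,.255,.13,-1.84 .5556,.255,.031,-1.84
```

```text
hole [0.5517 0.0086 0.048 ]
hole [ 0.5484 -0.0609  0.048 ]
hole [ 0.5473 -0.1323  0.048 ]
hole [0.6038 0.0069 0.048 ]
hole [ 0.5988 -0.1335  0.048 ]
t 7.775 tcp [0.4657 0.2793 0.2801] yaw -2.09 f [-0.4  0.1  1.4] gap 0.649
(0.5556, 0.255, 0.13, -1.84) shift [ 90.8  20.9 150.1] turn [ 0.05  0.03 -0.25]
(0.5556, 0.255, 0.031, -1.84) shift [ 0.  0. 99.] turn [0. 0. 0.]
```

View pics/c4.png

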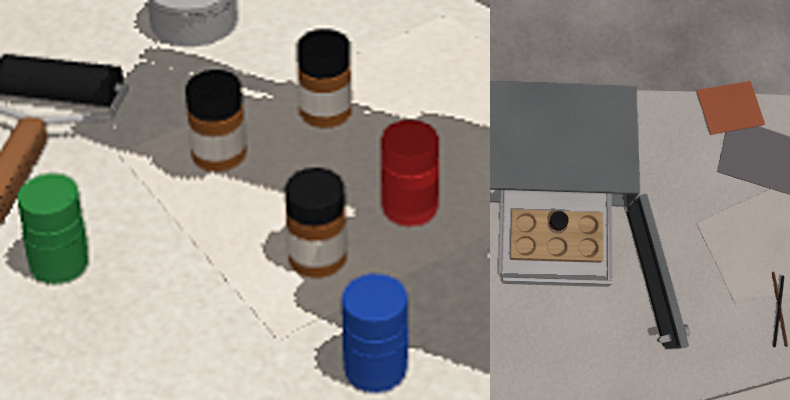

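The crop confirms three amber vials with black caps. The red, green and blue items are look-alikes, and there is no fourth vial on the right-hand bench.

Emit:
move_arm --commands "30 7 50 0 0 0 0.3;60 14 100 0 0 0 0.3;91 21 130 0 0 0 0.3;91 21 150 0 0 0 0.3;91 21 150 0 0 0 0.3"

```text
t: 8.4
tcp_pos: [0.5547, 0.2546, 0.1281]
tool_rot: [1.0, -0.019, -0.003, 0.001]
force: [0.2, 0.1, 0.7]
finger_gap: 0.647
gripper_force: 0.0
```

```bash
python3 go.py .5556,.255,.031,-1.84; python3 wv.py w3
```

```text
t 8.4 tcp [0.5547 0.2546 0.1281] yaw -2.13 f [0.2 0.1 0.7] gap 0.647
(0.5556, 0.255, 0.031, -1.84) shift [ 1.4 -0.6 97.1] turn [ 0.1   0.29 -0.29]
[115.6  17.7] [  72    0   82   47 2420] [0.677  0.3464 0.055 ]
[600.2  16.6] [ 564    0   76   40 2430] [0.6688 0.1186 0.055 ]
```

Emit:
move_arm --commands "1 0 30 0 0 0 0.3;1 0 60 0 0 0 0.3;1 0 85 0 0 0 0.3;1 0 97 0 0 0 0.3;1 0 97 0 0 0 0.3"

```text
t: 9.07
tcp_pos: [0.5565, 0.2567, 0.0337]
tool_rot: [1.0, -0.017, 0.0, 0.0]
force: [-0.5, -0.2, -0.0]
finger_gap: 0.653
gripper_force: 0.0
```

Emit:
move_arm --commands "0 0 0 0 0 0 -0.3;0 0 0 0 0 0 -0.6;0 0 0 0 0 0 -1;0 0 0 0 0 0 -1;0 0 0 0 0 0 -1" --grip_force 30

```text
t: 9.7
tcp_pos: [0.5575, 0.257, 0.0348]
tool_rot: [1.0, -0.017, 0.001, -0.0]
force: [0.4, -0.8, 6.9]
finger_gap: 0.457
gripper_force: 30.9
```

Emit:
move_arm --commands "0 0 -10 0 0 0 -1;0 0 -30 0 0 0 -1;0 0 -60 0 0 0 -1;0 0 -100 0 0 0 -1;0 0 -140 0 0 0 -1"

```text
t: 10.32
tcp_pos: [0.5558, 0.2567, 0.1744]
tool_rot: [1.0, -0.017, -0.001, 0.0]
force: [-0.7, 0.2, -0.5]
finger_gap: 0.457
gripper_force: 30.4
```

```bash
python3 go.py .5480,-.1323,.17,-1.84; python3 wv.py w4
```

```text
t 10.325 tcp [0.5558 0.2567 0.1744] yaw -1.98 f [-0.7  0.2 -0.5] gap 0.457
(0.548, -0.1323, 0.17, -1.84) shift [  5.7 389.    4.5] turn [ 0.01  0.07 -0.14]
[146.6  22.6] [ 103    0   80   57 2621] [0.6837 0.3521 0.055 ]
[186.5 203.2] [ 154  172   66   63 3148] [0.5768 0.3442 0.055 ]
[ 25.3 198.8] [  8 186  33  26 315] [0.5834 0.4492 0.055 ]
```

View pics/w4.png

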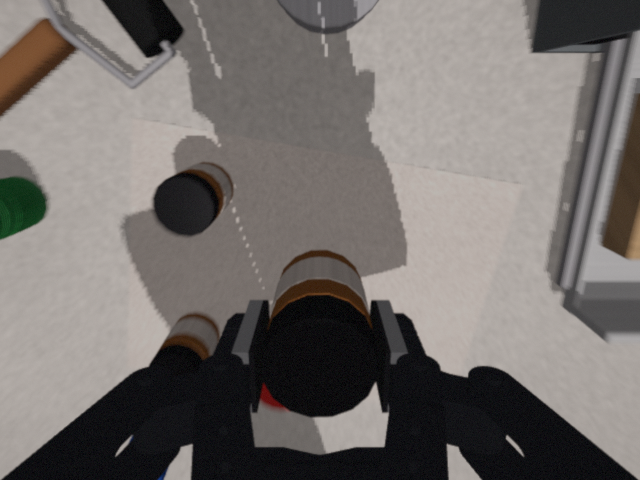

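The vial is held at (320,350) between the pads. I'll hover short of the rack so the wrist camera can measure the holes.

Emit:
move_arm --commands "-15 60 -8 0 0 0 -1;-30 120 -16 0 0 0 -1;-45 180 -24 0 0 0 -1;-60 240 -30 0 0 0 -1;-70 300 -30 0 0 0 -1"

```text
t: 11.0
tcp_pos: [0.4752, -0.0422, 0.204]
tool_rot: [1.0, -0.017, 0.001, 0.0]
force: [0.6, -0.0, -0.9]
finger_gap: 0.461
gripper_force: 30.6
```

Emit:
move_arm --commands "0 15 0 0 0 0 -1;0 15 0 0 0 0 -1;0 15 0 0 0 0 -1;0 15 0 0 0 0 -1;0 15 0 0 0 0 -1"

```text
t: 11.62
tcp_pos: [0.4756, -0.0545, 0.2032]
tool_rot: [1.0, -0.016, -0.0, -0.0]
force: [0.2, -0.1, -0.6]
finger_gap: 0.457
gripper_force: 30.8
```

```bash
python3 go.py .5469,-.1315,.15,-1.84; cat > holes.py <<'E'
from h import *
import sys
s=snapshot("wrist");save(s,sys.argv[1]);im=s["image"]
hsv=cv2.cvtColor(im,cv2.COLOR_RGB2HSV)
for n,p in {"fr":(.5469,-.1315),"fm":(.5491,-.0615),"fl":(.5513,.0085),"br":(.599,-.133),"bl":(.6035,.0068)}.items():
    print(n,proj(s,(*p,.048)).round(1))
E
python3 holes.py w5
```

```text
t 11.625 tcp [ 0.4756 -0.0545  0.2032] yaw -1.86 f [ 0.2 -0.1 -0.6] gap 0.457
(0.5469, -0.1315, 0.15, -1.84) shift [73.7 74.7 53.2] turn [-0.01  0.02 -0.02]
fr [427.  113.1]
fm [326.8 113.4]
fl [226.6 113.5]
br [433.4  30.2]
bl [220.7  30.5]
```

View pics/w5.png

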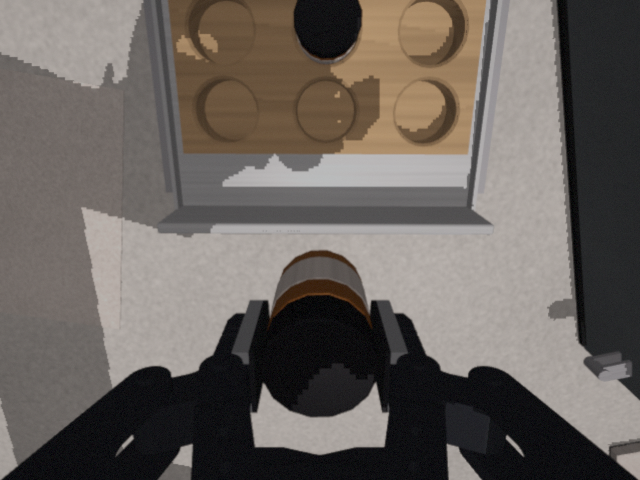

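```bash
cat > ell.py <<'E'
from h import *
def ell(s,c,rad,f=6):
    """largest edge contour near c at scale f -> fitted ellipse centre"""
    x0,y0=int(max(c[0]-rad,0)),int(max(c[1]-rad,0))
    g=cv2.cvtColor(s["image"],cv2.COLOR_RGB2GRAY)[y0:int(c[1]+rad),x0:int(c[0]+rad)]
    g=cv2.resize(g,None,fx=f,fy=f,interpolation=cv2.INTER_CUBIC);e=cv2.dilate(cv2.Canny(cv2.GaussianBlur(g,(0,0),f*.6),10,30),np.ones((3,3)))
    ys,xs=np.nonzero(e);P=np.c_[xs,ys]/f+(x0-.5+.5/f,y0-.5+.5/f)
    return P
def circ(s,c,z,r0=.0235,lo=.0195,hi=.0245):
    """fit circle centre on plane z: edges cast to the plane, those near the rim radius, robust"""
    from scipy.optimize import least_squares
    c=np.array(c)
    for _ in range(3):
        px=proj(s,(*c,z));P=ell(s,px,45 if s["fx"]<500 else 16)
        W=np.array([plane(s,*p,z)[:2] for p in P[::3]]);d=np.hypot(*(W-c).T);W=W[(d>lo)&(d<hi)]
        o=least_squares(lambda q:np.hypot(*(W-q[:2]).T)-q[2],[*c,.022],loss="soft_l1",f_scale=.0005);c=o.x[:2]
    return c,o.x[2],len(W)
if __name__=="__main__":
    a=snapshot("top");w=snapshot("wrist")
    for n,p in {"fr":(.5469,-.1315),"fm":(.5491,-.0615),"fl":(.5513,.0085),"br":(.599,-.133),"bl":(.6035,.0068)}.items():
        print(n,*[(c.round(4),round(r,4),k) for c,r,k in (circ(w,p,.048),circ(a,p,.048))])
    print(two(a,(406.7,247),w,(326,109.5)))
E
python3 ell.py
```

```text
fr (array([ 0.5476, -0.1307]), np.float64(0.0209), 1035) (array([ 0.5469, -0.1315]), np.float64(0.022), 0)Traceback (most recent call last):
  File "ell.py", line 21, in <module>
    print(n,*[(c.round(4),round(r,4),k) for c,r,k in (circ(w,p,.048),circ(a,p,.048))])
                                                                     ~~~~^^^^^^^^^^
  File "ell.py", line 15, in circ
    W=np.array([plane(s,*p,z)[:2] for p in P[::3]]);d=np.hypot(*(W-c).T);W=W[(d>lo)&(d<hi)]
                                                                 ~^~
ValueError: operands could not be broadcast together with shapes (0,) (2,)
```

```bash
sed -i 's/,circ(a,p,.048))/,)/' ell.py; python3 ell.py
```

```text
fr (array([ 0.5475, -0.1304]), np.float64(0.021), 1012)
fm (array([ 0.5499, -0.0546]), np.float64(0.0262), 263)
fl (array([0.5513, 0.0085]), np.float64(0.022), 0)
br (array([ 0.5992, -0.1324]), np.float64(0.021), 909)Traceback (most recent call last):
  File "ell.py", line 21, in <module>
    print(n,*[(c.round(4),round(r,4),k) for c,r,k in (circ(w,p,.048),)])
                                                      ~~~~^^^^^^^^^^
  File "ell.py", line 14, in circ
    px=proj(s,(*c,z));P=ell(s,px,45 if s["fx"]<500 else 16)
                        ~~~^^^^^^^^^^^^^^^^^^^^^^^^^^^^^^^^
  File "ell.py", line 6, in ell
    g=cv2.resize(g,None,fx=f,fy=f,interpolation=cv2.INTER_CUBIC);e=cv2.dilate(cv2.Canny(cv2.GaussianBlur(g,(0,0),f*.6),10,30),np.ones((3,3)))
cv2.error: OpenCV(4.12.0) /io/opencv/modules/imgproc/src/resize.cpp:4208: error: (-215:Assertion failed) !ssize.empty() in function 'resize'
```

```bash
python3 go.py .548,-.131,.15,-1.84 .548,-.131,.092,-1.84
```

```text
t 11.875 tcp [ 0.4756 -0.0554  0.2033] yaw -1.95 f [ 0.1 -0.3 -0.8] gap 0.462
(0.548, -0.131, 0.15, -1.84) shift [74.9 73.1 53.3] turn [-0.   -0.   -0.11]
(0.548, -0.131, 0.092, -1.84) shift [ 0.  0. 58.] turn [0. 0. 0.]
```

Emit:
move_arm --commands "20 20 0 0 0 0 -1;40 40 0 0 0 0 -1;60 60 20 0 0 0 -1;75 73 40 0 0 0 -1;75 73 53 0 0 0 -1"

```text
t: 12.5
tcp_pos: [0.5487, -0.1322, 0.1493]
tool_rot: [1.0, -0.018, 0.0, 0.0]
force: [-1.2, 0.4, -0.7]
finger_gap: 0.453
gripper_force: 30.8
```

Emit:
move_arm --commands "0 0 20 0 0 0 -1;0 0 35 0 0 0 -1;0 0 50 0 0 0 -1;0 0 55 0 0 0 -1;0 0 55 0 0 0 -1"

```text
t: 13.12
tcp_pos: [0.5479, -0.1311, 0.0951]
tool_rot: [1.0, -0.017, -0.0, -0.0]
force: [-0.2, -0.5, -0.2]
finger_gap: 0.458
gripper_force: 30.8
```

```bash
for i in 1 2 3 ; do python3 -c "
from h import *
snapshot('top')"; python3 go.py .548,-.131,.057,-1.84; done
```

```text
t 13.175 tcp [ 0.5483 -0.1312  0.0955] yaw -1.97 f [-0.3  0.1 -0.8] gap 0.459
(0.548, -0.131, 0.057, -1.84) shift [-0.3 -0.2 38.5] turn [ 0.01 -0.03 -0.13]
t 13.225 tcp [ 0.5484 -0.1313  0.0958] yaw -1.97 f [ 0.5 -0.1 -0.5] gap 0.46
(0.548, -0.131, 0.057, -1.84) shift [-0.5 -0.3 38.8] turn [ 0.02 -0.06 -0.13]
t 13.275 tcp [ 0.5485 -0.1314  0.0959] yaw -1.98 f [-0.2 -0.1 -0.4] gap 0.455
(0.548, -0.131, 0.057, -1.84) shift [-0.6 -0.4 38.9] turn [ 0.03 -0.07 -0.14]
```

Bottom of vial is about 12 mm above the rack; going down.

Emit:
move_arm --commands "0 0 5 0 0 0 -1;0 0 10 0 0 0 -1;0 0 14 0 0 0 -1;0 0 17 0 0 0 -1;0 0 19 0 0 0 -1"

```text
t: 13.9
tcp_pos: [0.5484, -0.1313, 0.0761]
tool_rot: [1.0, -0.017, 0.0, 0.0]
force: [1.5, -1.0, -1.3]
finger_gap: 0.46
gripper_force: 30.9
```

Emit:
move_arm --commands "0 0 5 0 0 0 -1;0 0 10 0 0 0 -1;0 0 14 0 0 0 -1;0 0 17 0 0 0 -1;0 0 18 0 0 0 -1"

```text
t: 14.52
tcp_pos: [0.5484, -0.1313, 0.0582]
tool_rot: [1.0, -0.017, 0.0, 0.0]
force: [1.8, -0.5, -0.5]
finger_gap: 0.461
gripper_force: 30.9
```

Emit:
move_arm --commands "0 0 1 0 0 0 -1;0 0 2 0 0 0 -1;0 0 3 0 0 0 -1;0 0 4 0 0 0 -1;0 0 4 0 0 0 -1"

```text
t: 15.15
tcp_pos: [0.5484, -0.1314, 0.0566]
tool_rot: [1.0, -0.017, 0.001, 0.0]
force: [-0.2, 1.2, 14.8]
finger_gap: 0.453
gripper_force: 32.4
```

Emit:
move_arm --commands "0 0 -3 0 0 0 -1;0 0 -3 0 0 0 0;0 0 -3 0 0 0 0.3;0 0 -3 0 0 0 0.3;0 0 -3 0 0 0 0.3"

```text
t: 15.78
tcp_pos: [0.5476, -0.1311, 0.057]
tool_rot: [1.0, -0.017, -0.001, -0.0]
force: [0.4, 0.5, 0.2]
finger_gap: 0.65
gripper_force: 0.0
```

Emit:
move_arm --commands "0 0 -20 0 0 0 0.3;0 0 -50 0 0 0 0.3;0 0 -90 0 0 0 0.3;0 0 -130 0 0 0 0.3;0 0 -150 0 0 0 0.3"

```text
t: 16.4
tcp_pos: [0.5488, -0.1315, 0.2096]
tool_rot: [1.0, -0.017, 0.001, 0.001]
force: [0.3, -0.6, -0.3]
finger_gap: 0.651
gripper_force: 0.0
```

Emit:
move_arm --commands "-13 -60 0 0 0 0 0.3;-26 -120 0 0 0 0 0.3;-40 -180 0 0 0 0 0.3;-53 -240 0 0 0 0 0.3;-65 -300 0 0 0 0 0.3"

```text
t: 17.02
tcp_pos: [0.4927, 0.1726, 0.2073]
tool_rot: [1.0, -0.017, -0.0, 0.0]
force: [1.3, 0.5, -0.4]
finger_gap: 0.655
gripper_force: 0.0
```

```bash
python3 vials.py; python3 wv.py w6;python3 go.py .577,.3425,.14,-1.84 .577,.3425,.033,-1.84
```

```text
top [224.9 234.5] [216 226  19  18 251]
top [291.4 260.5] [260 251  60  30 547]
top [212.3 291.7] [204 283  18  18 253]
top [293.7 355.6] [ 242  285   98  115 5811]
side [192.4 296.9] [190 291   7  15  80]
side [232.3 301.6] [222 292  21  20 351]
side [271.7 340.8] [261 330  23  22 421]
[225. 235.] [232. 302.] [0.5771 0.3423 0.0527] 0.0004
[212. 292.] [272. 341.] [0.4496 0.3665 0.0519] 0.0006
[74.9 99.7] [  39   70   77   61 3501] [0.5781 0.3418 0.055 ]
[104.1 254.3] [ 83 243  33  30 193] [0.4648 0.3444 0.055 ]
[ 77.9 273.1] [  48  246   61   54 2392] [0.4497 0.368  0.055 ]
t 17.175 tcp [0.4921 0.1736 0.2072] yaw -1.64 f [ 0.5 -0.5 -0.2] gap 0.651
(0.577, 0.3425, 0.14, -1.84) shift [  80.1 -171.3   67.1] turn [0.   0.04 0.2 ]
(0.577, 0.3425, 0.033, -1.84) shift [  0.   0. 107.] turn [0. 0. 0.]
```

Emit:
move_arm --commands "20 -43 10 0 0 0 0.3;40 -86 20 0 0 0 0.3;60 -129 40 0 0 0 0.3;80 -171 60 0 0 0 0.3;80 -171 67 0 0 0 0.3"

```text
t: 17.8
tcp_pos: [0.5806, 0.3397, 0.1382]
tool_rot: [1.0, -0.017, -0.0, 0.0]
force: [-0.0, -0.2, 0.5]
finger_gap: 0.652
gripper_force: 0.0
```

```bash
python3 go.py .577,.3425,.033,-1.84
```

```text
t 17.8 tcp [0.5806 0.3397 0.1382] yaw -1.92 f [-0.  -0.2  0.5] gap 0.652
(0.577, 0.3425, 0.033, -1.84) shift [ -3.6  -2.7 105.2] turn [ 0.02  0.03 -0.08]
```

```bash
for i in 1 2 3; do python3 -c "
from h import *
for _ in range(3): snapshot('wrist')"; python3 go.py .577,.3425,.033,-1.84; done
```

```text
t 17.95 tcp [0.5789 0.337  0.1396] yaw -2.06 f [ 0.3 -0.5  0.3] gap 0.65
(0.577, 0.3425, 0.033, -1.84) shift [ -1.8  -5.6 106.5] turn [ 0.09  0.13 -0.22]
t 18.1 tcp [0.5795 0.3375 0.1412] yaw -2.07 f [-0.   0.1  0.1] gap 0.646
(0.577, 0.3425, 0.033, -1.84) shift [ -2.8  -4.9 108.2] turn [ 0.   -0.04 -0.23]
t 18.25 tcp [0.5796 0.3383 0.1413] yaw -2.04 f [-0.1 -0.4  0.2] gap 0.65
(0.577, 0.3425, 0.033, -1.84) shift [ -2.9  -4.1 108.3] turn [-0.02 -0.06 -0.2 ]
```

Emit:
move_arm --commands "-3 -4 30 0 0 0 0.3;-3 -4 60 0 0 0 0.3;-3 -4 90 0 0 0 0.3;-3 -4 107 0 0 0 0.3;-3 -4 107 0 0 0 0.3"

```text
t: 18.88
tcp_pos: [0.5757, 0.3426, 0.0323]
tool_rot: [1.0, -0.017, -0.001, 0.0]
force: [-0.1, -1.1, -0.1]
finger_gap: 0.655
gripper_force: 0.0
```

Emit:
move_arm --commands "0 0 0 0 0 0 -0.3;0 0 0 0 0 0 -0.6;0 0 0 0 0 0 -1;0 0 0 0 0 0 -1;0 0 0 0 0 0 -1" --grip_force 30

```text
t: 19.5
tcp_pos: [0.5773, 0.3434, 0.0346]
tool_rot: [1.0, -0.017, 0.001, -0.0]
force: [0.3, -0.9, 5.4]
finger_gap: 0.458
gripper_force: 30.9
```

Emit:
move_arm --commands "0 0 -10 0 0 0 -1;0 0 -30 0 0 0 -1;0 0 -60 0 0 0 -1;0 0 -100 0 0 0 -1;0 0 -150 0 0 0 -1"

```text
t: 20.12
tcp_pos: [0.5756, 0.3428, 0.1846]
tool_rot: [1.0, -0.017, -0.001, 0.0]
force: [1.0, 0.3, -0.5]
finger_gap: 0.458
gripper_force: 30.4
```

```bash
python3 go.py .54,.15,.2,-1.84 .5515,.0090,.14,-1.84
```

```text
t 20.125 tcp [0.5756 0.3428 0.1846] yaw -1.98 f [ 1.   0.3 -0.5] gap 0.458
(0.54, 0.15, 0.2, -1.84) shift [-28.9 193.9 -15.2] turn [ 0.04  0.1  -0.14]
(0.5515, 0.009, 0.14, -1.84) shift [ 16.  140.6  60. ] turn [0. 0. 0.]
```

Emit:
move_arm --commands "-7 48 -5 0 0 0 -1;-14 96 -10 0 0 0 -1;-22 145 -15 0 0 0 -1;-29 194 -15 0 0 0 -1;-29 194 -15 0 0 0 -1"

```text
t: 20.75
tcp_pos: [0.54, 0.1474, 0.1994]
tool_rot: [1.0, -0.019, -0.0, 0.0]
force: [0.5, 0.4, -1.9]
finger_gap: 0.459
gripper_force: 30.6
```

Emit:
move_arm --commands "4 35 10 0 0 0 -1;8 70 25 0 0 0 -1;12 105 40 0 0 0 -1;16 140 60 0 0 0 -1;16 140 60 0 0 0 -1"

```text
t: 21.38
tcp_pos: [0.5521, 0.0086, 0.1375]
tool_rot: [1.0, -0.019, -0.001, -0.0]
force: [-0.3, 0.6, -1.2]
finger_gap: 0.462
gripper_force: 30.7
```

```bash
for i in 1 2; do python3 -c "
from h import *
for _ in range(4): snapshot('wrist')"; python3 go.py .552,.0086,.095,-1.84; done
```

```text
t 21.575 tcp [0.5524 0.011  0.1391] yaw -1.9 f [ 0.1  0.7 -1.5] gap 0.459
(0.552, 0.0086, 0.095, -1.84) shift [-0.4  2.4 44.1] turn [-0.01 -0.08 -0.06]
t 21.775 tcp [0.5521 0.0107 0.1389] yaw -1.89 f [ 0.6  0.1 -0.8] gap 0.46
(0.552, 0.0086, 0.095, -1.84) shift [-0.1  2.1 43.9] turn [ 0.   -0.06 -0.05]
```

Emit:
move_arm --commands "0 2 15 0 0 0 -1;0 2 30 0 0 0 -1;0 2 40 0 0 0 -1;0 2 44 0 0 0 -1;0 2 44 0 0 0 -1"

```text
t: 22.4
tcp_pos: [0.5516, 0.0077, 0.0938]
tool_rot: [1.0, -0.017, -0.0, -0.0]
force: [0.4, -0.6, -0.7]
finger_gap: 0.46
gripper_force: 30.7
```

```bash
for i in 1 2; do python3 -c "
from h import *
for _ in range(4): snapshot('wrist')"; python3 go.py .552,.0086,.076,-1.84; done
```

```text
t 22.6 tcp [0.5522 0.0077 0.0947] yaw -1.98 f [ 0.3  0.8 -1. ] gap 0.458
(0.552, 0.0086, 0.076, -1.84) shift [-0.2 -0.9 18.7] turn [ 0.01 -0.06 -0.14]
t 22.8 tcp [0.552  0.0077 0.0946] yaw -1.98 f [-0.5 -0.2 -1.2] gap 0.458
(0.552, 0.0086, 0.076, -1.84) shift [-0.1 -0.9 18.6] turn [ 0.01 -0.04 -0.14]
```

Emit:
move_arm --commands "0 -1 5 0 0 0 -1;0 -1 10 0 0 0 -1;0 -1 14 0 0 0 -1;0 -1 17 0 0 0 -1;0 -1 19 0 0 0 -1"

```text
t: 23.42
tcp_pos: [0.5518, 0.0088, 0.075]
tool_rot: [1.0, -0.017, -0.0, -0.0]
force: [-0.4, 0.0, -1.0]
finger_gap: 0.457
gripper_force: 30.7
```

Entered freely. Next: down to the bottom, press lightly, release, lift.

Emit:
move_arm --commands "0 0 5 0 0 0 -1;0 0 10 0 0 0 -1;0 0 14 0 0 0 -1;0 0 18 0 0 0 -1;0 0 20 0 0 0 -1"

```text
t: 24.05
tcp_pos: [0.5524, 0.0086, 0.0564]
tool_rot: [1.0, -0.017, 0.001, 0.0]
force: [-3.1, -0.0, 17.2]
finger_gap: 0.457
gripper_force: 32.5
```

Emit:
move_arm --commands "0 0 -3 0 0 0 -1;0 0 -3 0 0 0 0;0 0 -3 0 0 0 0.2;0 0 -3 0 0 0 0.2;0 0 -3 0 0 0 0.2"

```text
t: 24.68
tcp_pos: [0.5518, 0.0088, 0.0582]
tool_rot: [1.0, -0.017, -0.0, -0.0]
force: [-0.8, 0.3, -0.7]
finger_gap: 0.599
gripper_force: 0.0
```

Emit:
move_arm --commands "0 0 -20 0 0 0 0.2;0 0 -50 0 0 0 0.2;0 0 -90 0 0 0 0.2;0 0 -130 0 0 0 0.2;0 0 -150 0 0 0 0.2"

```text
t: 25.3
tcp_pos: [0.5527, 0.0086, 0.2107]
tool_rot: [1.0, -0.017, 0.002, 0.0]
force: [0.5, -0.1, -0.2]
finger_gap: 0.598
gripper_force: 0.0
```

Emit:
move_arm --commands "-25 -40 0 0 0 0 0.2;-50 -80 0 0 0 0 0.2;-75 -120 0 0 0 0 0.2;-100 -160 0 0 0 0 0.2;-125 -200 0 0 0 0 0.2"

```text
t: 25.92
tcp_pos: [0.4329, 0.2141, 0.2084]
tool_rot: [1.0, -0.017, 0.0, -0.0]
force: [0.7, 1.7, -0.6]
finger_gap: 0.598
gripper_force: 0.0
```

```bash
python3 - <<'E'
from h import *
[snapshot("wrist") for _ in range(3)]
s=snapshot("top");im=s["image"].astype(int);m=(im[:,:,0]-im[:,:,2]>70)&(im[:,:,1]<60);v,u=np.nonzero(m[270:320,225:275]);print("red",plane(s,u.mean()+225,v.mean()+270,.045))
E
python3 vials.py; python3 wv.py w7;python3 go.py .4496,.367,.14,-1.84 .4496,.367,.033,-1.84
```

```text
red [0.42832671 0.29115547 0.045     ]
top [295.7 259.2] [279 234  30  49 119]
top [266.3 245.1] [243 239  39  23  83]
top [266.3 361.4] [ 214  249  104  151 5968]
top [302.5 296.8] [297 278  11  48 122]
top [209.7 291.8] [203 283  13  18 173]
top [271.7 297.2] [252 289  37  16 290]
side [192.4 296.8] [190 290   7  16  81]
side [271.7 340.9] [261 330  23  22 418]
[210. 292.] [272. 341.] [0.4477 0.3706 0.0561] 0.0038
[509.6  46.8] [502   0  16  98 244] [0.5459 0.0831 0.055 ]
[621.1  31.6] [ 596    0   44   63 2116] [0.5521 0.0114 0.055 ]
[109.7 203.7] [  79  175   62   57 2658] [0.4496 0.3687 0.055 ]
[137.6 187.9] [117 175  31  33 164] [0.4607 0.3458 0.055 ]
t 26.275 tcp [0.4347 0.2122 0.2084] yaw -2.05 f [ 0.3 -0.4  0.2] gap 0.597
(0.4496, 0.367, 0.14, -1.84) shift [   9.3 -155.3   68.3] turn [ 0.01 -0.04 -0.21]
(0.4496, 0.367, 0.033, -1.84) shift [  0.   0. 107.] turn [0. 0. 0.]
```

Emit:
move_arm --commands "2 -40 10 0 0 0 0.2;5 -80 20 0 0 0 0.2;7 -120 40 0 0 0 0.2;9 -155 60 0 0 0 0.2;9 -155 68 0 0 0 0.2"

```text
t: 26.9
tcp_pos: [0.449, 0.3683, 0.1389]
tool_rot: [1.0, -0.017, -0.0, 0.0]
force: [-0.0, 0.1, 0.1]
finger_gap: 0.603
gripper_force: 0.0
```

```bash
python3 -c "
from h import *
for _ in range(6): snapshot('side')"; python3 go.py .4496,.367,.033,-1.84; python3 vials.py | grep side
```

```text
t 27.2 tcp [0.4488 0.3665 0.1411] yaw -2.08 f [0.3 0.9 0.7] gap 0.603
(0.4496, 0.367, 0.033, -1.84) shift [  0.6  -0.5 108.1] turn [-0.02 -0.05 -0.24]
side [250.1 279.7] [230 265  42  43 842]
side [283.9 276.5] [278 265  17  29 290]
side [192.4 296.9] [190 291   7  15  80]
side [271.6 340.8] [261 330  22  22 416]
```

Emit:
move_arm --commands "1 0 30 0 0 0 0.2;1 0 60 0 0 0 0.2;1 0 90 0 0 0 0.2;1 0 107 0 0 0 0.2;1 0 107 0 0 0 0.2"

```text
t: 27.92
tcp_pos: [0.4487, 0.367, 0.0326]
tool_rot: [1.0, -0.017, -0.001, 0.0]
force: [-0.4, 0.1, 0.9]
finger_gap: 0.6
gripper_force: 0.0
```

Emit:
move_arm --commands "0 0 0 0 0 0 -0.3;0 0 0 0 0 0 -0.6;0 0 0 0 0 0 -1;0 0 0 0 0 0 -1;0 0 0 0 0 0 -1" --grip_force 30

```text
t: 28.55
tcp_pos: [0.4496, 0.3678, 0.0341]
tool_rot: [1.0, -0.017, 0.001, -0.0]
force: [-0.7, 0.0, 5.8]
finger_gap: 0.462
gripper_force: 30.6
```

Emit:
move_arm --commands "0 0 -10 0 0 0 -1;0 0 -30 0 0 0 -1;0 0 -60 0 0 0 -1;0 0 -110 0 0 0 -1;0 0 -170 0 0 0 -1"

```text
t: 29.18
tcp_pos: [0.4481, 0.3669, 0.2038]
tool_rot: [1.0, -0.017, -0.001, 0.001]
force: [1.1, -0.2, -1.6]
finger_gap: 0.461
gripper_force: 30.4
```

```bash
python3 -c "
from h import *
for _ in range(4): snapshot('side')";python3 go.py .5,.15,.2,-1.84 .5498,-.0614,.17,-1.84
```

```text
t 29.375 tcp [0.4494 0.3677 0.2047] yaw -1.97 f [-0.5  0.5 -1.6] gap 0.462
(0.5, 0.15, 0.2, -1.84) shift [ 58.1 215.8   4.5] turn [-0.07 -0.13 -0.13]
(0.5498, -0.0614, 0.17, -1.84) shift [ 56.6 209.7  30. ] turn [0. 0. 0.]
```

Emit:
move_arm --commands "12 43 0 0 0 0 -1;23 86 2 0 0 0 -1;35 130 4 0 0 0 -1;47 173 5 0 0 0 -1;58 216 5 0 0 0 -1"

```text
t: 30.0
tcp_pos: [0.498, 0.1481, 0.196]
tool_rot: [1.0, -0.017, -0.003, 0.0]
force: [-0.1, -0.5, -1.9]
finger_gap: 0.459
gripper_force: 30.6
```

Emit:
move_arm --commands "14 52 8 0 0 0 -1;28 105 15 0 0 0 -1;42 157 22 0 0 0 -1;57 210 30 0 0 0 -1;57 210 30 0 0 0 -1"

```text
t: 30.62
tcp_pos: [0.549, -0.0658, 0.1656]
tool_rot: [1.0, -0.02, -0.002, -0.0]
force: [0.2, 0.5, -1.9]
finger_gap: 0.457
gripper_force: 30.7
```

```bash
for i in 1 2; do python3 -c "
from h import *
for _ in range(4): snapshot('wrist')"; python3 go.py .5498,-.0614,.095,-1.84; done
```

```text
t 30.825 tcp [ 0.5479 -0.0609  0.1671] yaw -1.93 f [-0.5  0.1 -0.6] gap 0.459
(0.5498, -0.0614, 0.095, -1.84) shift [ 2.2  0.6 72.1] turn [-0.08  0.2  -0.09]
t 31.025 tcp [ 0.5491 -0.0609  0.1684] yaw -1.87 f [-1.1 -0.8 -0.8] gap 0.457
(0.5498, -0.0614, 0.095, -1.84) shift [ 0.8  0.5 73.4] turn [-0.01  0.02 -0.03]
```

Emit:
move_arm --commands "1 0 25 0 0 0 -1;1 0 45 0 0 0 -1;1 0 62 0 0 0 -1;1 0 72 0 0 0 -1;1 0 72 0 0 0 -1"

```text
t: 31.65
tcp_pos: [0.55, -0.0617, 0.0959]
tool_rot: [1.0, -0.017, -0.001, -0.0]
force: [-0.0, -0.2, -0.1]
finger_gap: 0.457
gripper_force: 30.7
```

```bash
python3 -c "
from h import *
for _ in range(6): snapshot('wrist')"; python3 go.py .5498,-.0614,.076,-1.84
```

```text
t 31.95 tcp [ 0.5508 -0.0624  0.097 ] yaw -1.98 f [-0.2 -0.7 -1.1] gap 0.457
(0.5498, -0.0614, 0.076, -1.84) shift [-1.1 -0.9 21. ] turn [ 0.02 -0.07 -0.14]
```

Emit:
move_arm --commands "-1 -1 5 0 0 0 -1;-1 -1 10 0 0 0 -1;-1 -1 14 0 0 0 -1;-1 -1 18 0 0 0 -1;-1 -1 21 0 0 0 -1"

```text
t: 32.58
tcp_pos: [0.5539, -0.0619, 0.0779]
tool_rot: [1.0, -0.018, 0.005, 0.001]
force: [2.2, -1.3, 1.2]
finger_gap: 0.458
gripper_force: 31.4
```

```bash
python3 -c "
from h import *
for _ in range(4): snapshot('wrist')"; python3 go.py .5498,-.0614,.076,-1.84; python3 -c "
from h import *
print(R.from_quat(telemetry.sense()['tool_rot']).as_matrix()[:,2])
s=snapshot('side');save(s,'s5');a=snapshot('wrist');save(a,'w8')
l=cv2.resize(cv2.imread('pics/s5.png')[160:270,270:420],(600,440),interpolation=cv2.INTER_CUBIC);cv2.imwrite('pics/c5.png',l)"
```

```text
t 32.775 tcp [ 0.5527 -0.0619  0.0762] yaw -2.01 f [6.5 0.3 2.1] gap 0.458
(0.5498, -0.0614, 0.076, -1.84) shift [-2.9 -0.4  0.2] turn [ 0.07 -0.42 -0.17]
[ 0.0072298  -0.00154181 -0.99997268]
```

View pics/c5.png

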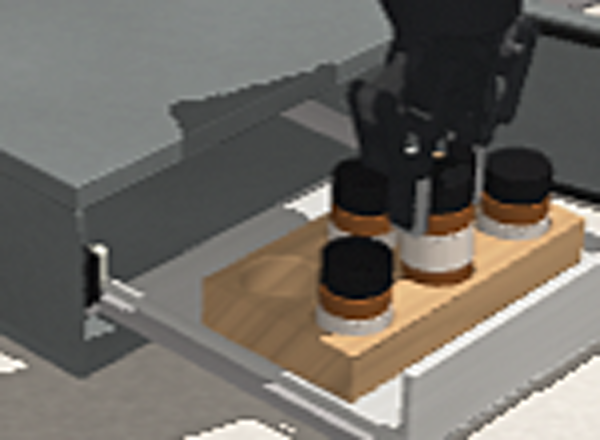

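The neighbouring vials are seated, and the held one is at the hole's mouth. The +x reaction shows the hole lies about 3 mm further in, so I'll follow it.

Emit:
move_arm --commands "2 0 0 0 0 0 -1;3 0 1 0 0 0 -1;3 0 2 0 0 0 -1;3 0 3 0 0 0 -1;3 0 4 0 0 0 -1"

```text
t: 33.5
tcp_pos: [0.5529, -0.0615, 0.0714]
tool_rot: [1.0, -0.017, 0.001, 0.0]
force: [4.4, -0.5, 1.3]
finger_gap: 0.462
gripper_force: 31.7
```

Emit:
move_arm --commands "1 0 2 0 0 0 -1;1 0 5 0 0 0 -1;1 0 8 0 0 0 -1;1 0 11 0 0 0 -1;1 0 13 0 0 0 -1"

```text
t: 34.12
tcp_pos: [0.5532, -0.0613, 0.058]
tool_rot: [1.0, -0.017, -0.0, -0.0]
force: [3.3, -0.9, 0.9]
finger_gap: 0.456
gripper_force: 31.7
```

Emit:
move_arm --commands "0 0 1 0 0 0 -1;0 0 2 0 0 0 -1;0 0 3 0 0 0 -1;0 0 4 0 0 0 -1;0 0 4 0 0 0 -1"

```text
t: 34.75
tcp_pos: [0.5531, -0.0613, 0.0564]
tool_rot: [1.0, -0.017, 0.0, 0.0]
force: [-1.0, -0.4, 14.2]
finger_gap: 0.456
gripper_force: 33.2
```

Emit:
move_arm --commands "0 0 -3 0 0 0 -1;0 0 -3 0 0 0 0;0 0 -3 0 0 0 0.2;0 0 -3 0 0 0 0.2;0 0 -3 0 0 0 0.2"

```text
t: 35.38
tcp_pos: [0.5529, -0.0612, 0.057]
tool_rot: [1.0, -0.017, -0.001, -0.0]
force: [-0.1, -0.3, 0.3]
finger_gap: 0.602
gripper_force: 0.0
```

Emit:
move_arm --commands "0 0 -20 0 0 0 0.2;0 0 -50 0 0 0 0.2;0 0 -90 0 0 0 0.2;0 0 -130 0 0 0 0.2;0 0 -150 0 0 0 0.2"

```text
t: 36.0
tcp_pos: [0.5542, -0.0615, 0.2096]
tool_rot: [1.0, -0.017, 0.002, 0.0]
force: [-0.1, -0.7, -0.6]
finger_gap: 0.603
gripper_force: 0.0
```

Emit:
move_arm --commands "-30 0 0 0 0 0 -1;-60 0 0 0 0 0 -1;-90 0 0 0 0 0 -1;-120 0 0 0 0 0 -1;-120 0 0 0 0 0 -1"

```text
t: 36.62
tcp_pos: [0.431, -0.0564, 0.2071]
tool_rot: [1.0, -0.018, -0.001, -0.001]
force: [1.1, -0.3, 0.0]
finger_gap: 0.001
gripper_force: 0.0
```

```bash
python3 -c "
from h import *
for _ in range(4): snapshot('wrist')
s=snapshot('wrist');save(s,'w9');s=snapshot('side');save(s,'s6')
l=cv2.resize(cv2.imread('pics/s6.png')[160:270,270:420],(480,360),interpolation=cv2.INTER_CUBIC);r=cv2.resize(cv2.imread('pics/w9.png'),(320,240));r=cv2.copyMakeBorder(r,0,120,0,0,0)
cv2.imwrite('pics/c6.png',np.hstack([l,r]))";python3 go.py .425,-.0585,.2,-1.84 .425,-.0585,.056,-1.84
```

```text
t 36.925 tcp [ 0.4347 -0.0575  0.2074] yaw -1.96 f [ 0.4 -1.6 -0.5] gap 0.001
(0.425, -0.0585, 0.2, -1.84) shift [-9.6  1.3  7.3] turn [ 0.02 -0.06 -0.12]
(0.425, -0.0585, 0.056, -1.84) shift [  0.   0. 144.] turn [0. 0. 0.]
```

View pics/c6.png

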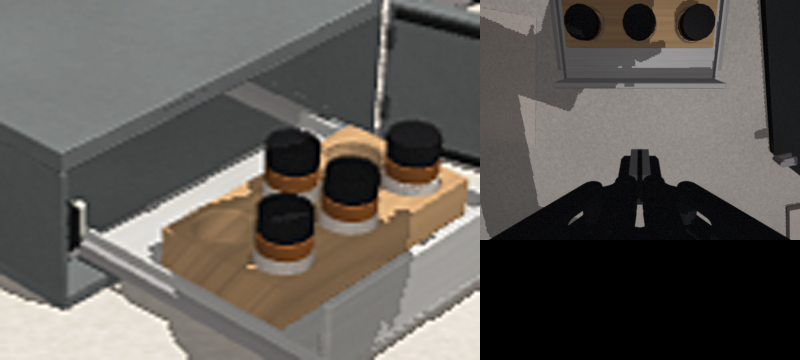

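Front row is all seated at equal height with the stored vial. Now I'll push the tray home.

Emit:
move_arm --commands "-9 1 40 0 0 0 -1;-9 1 80 0 0 0 -1;-9 1 120 0 0 0 -1;-9 1 145 0 0 0 -1;-9 1 151 0 0 0 -1"

```text
t: 37.55
tcp_pos: [0.4244, -0.0577, 0.0547]
tool_rot: [1.0, -0.017, -0.001, -0.001]
force: [-0.9, 1.0, 1.4]
finger_gap: 0.002
gripper_force: 0.0
```

Emit:
move_arm --commands "8 0 0 0 0 0 -1;16 0 0 0 0 0 -1;24 0 0 0 0 0 -1;32 0 0 0 0 0 -1;40 0 0 0 0 0 -1"

```text
t: 38.17
tcp_pos: [0.464, -0.059, 0.0565]
tool_rot: [1.0, -0.017, -0.001, -0.0]
force: [-2.5, -0.0, 1.5]
finger_gap: -0.005
gripper_force: 1.2
```

Emit:
move_arm --commands "10 0 0 0 0 0 -1;20 0 0 0 0 0 -1;30 0 0 0 0 0 -1;40 0 0 0 0 0 -1;50 0 0 0 0 0 -1"

```text
t: 38.8
tcp_pos: [0.515, -0.0609, 0.0562]
tool_rot: [1.0, -0.017, -0.0, -0.0]
force: [-1.6, -0.1, 1.0]
finger_gap: -0.003
gripper_force: 1.1
```

Emit:
move_arm --commands "10 0 0 0 0 0 -1;20 0 0 0 0 0 -1;30 0 0 0 0 0 -1;40 0 0 0 0 0 -1;50 0 0 0 0 0 -1"

```text
t: 39.42
tcp_pos: [0.565, -0.0627, 0.0562]
tool_rot: [1.0, -0.017, -0.0, -0.0]
force: [-2.7, 1.0, -0.8]
finger_gap: -0.002
gripper_force: 1.1
```

Emit:
move_arm --commands "10 0 0 0 0 0 -1;20 0 0 0 0 0 -1;30 0 0 0 0 0 -1;40 0 0 0 0 0 -1;50 0 0 0 0 0 -1"

```text
t: 40.05
tcp_pos: [0.615, -0.0645, 0.0563]
tool_rot: [1.0, -0.017, -0.0, 0.0]
force: [-2.6, 0.4, -1.0]
finger_gap: -0.001
gripper_force: 1.1
```

Emit:
move_arm --commands "4 0 0 0 0 0 -1;8 0 0 0 0 0 -1;12 0 0 0 0 0 -1;16 0 0 0 0 0 -1;20 0 0 0 0 0 -1"

```text
t: 40.67
tcp_pos: [0.6346, -0.0654, 0.0564]
tool_rot: [1.0, -0.017, 0.0, 0.0]
force: [-2.1, -1.6, 0.9]
finger_gap: -0.001
gripper_force: 1.1
```

Emit:
move_arm --commands "2 0 0 0 0 0 -1;4 0 0 0 0 0 -1;6 0 0 0 0 0 -1;8 0 0 0 0 0 -1;10 0 0 0 0 0 -1"

```text
t: 41.3
tcp_pos: [0.6401, -0.0646, 0.0555]
tool_rot: [1.0, -0.017, -0.005, -0.001]
force: [-11.1, -0.6, 3.9]
finger_gap: -0.004
gripper_force: 0.0
```

Emit:
move_arm --commands "1 0 0 0 0 0 -1;2 0 0 0 0 0 -1;3 0 0 0 0 0 -1;4 0 0 0 0 0 -1;4 0 0 0 0 0 -1"

```text
t: 41.92
tcp_pos: [0.6395, -0.0639, 0.0546]
tool_rot: [1.0, -0.017, -0.01, -0.002]
force: [-18.1, -0.4, 6.7]
finger_gap: -0.003
gripper_force: 0.0
```

Emit:
move_arm --commands "-20 0 0 0 0 0 -1;-50 0 0 0 0 0 -1;-80 0 -30 0 0 0 -1;-110 0 -80 0 0 0 -1;-130 0 -140 0 0 0 -1"

```text
t: 42.55
tcp_pos: [0.5177, -0.0607, 0.1963]
tool_rot: [1.0, -0.017, -0.0, -0.001]
force: [0.9, -0.8, -0.3]
finger_gap: 0.001
gripper_force: 0.0
```

```bash
python3 -c "
from h import *
for _ in range(3): snapshot('wrist')
s=snapshot('wrist');save(s,'w10');a=snapshot('top');save(a,'t10')
for p in [(.651,-.065,.07),(.659,-.065,.07),(.6555,-.065,.122)]: print(proj(s,p),proj(a,p))
l=cv2.resize(cv2.imread('pics/t10.png')[150:370,310:560],(500,440),interpolation=cv2.INTER_CUBIC);r=cv2.imread('pics/w10.png')[0:440,170:470]
cv2.imwrite('pics/c7.png',np.hstack([l,r]))";python3 go.py
```

```text
[317.84737287  18.45916409] [408.36991832 199.5772773 ]
[317.35009819   3.34247757] [408.2573784  196.08427782]
[317.45069404 -14.15290868] [411.25166957 191.33299232]
t 42.8 tcp [ 0.5195 -0.0611  0.1959] yaw -1.98 f [ 0.6  0.2 -0.4] gap 0.0
```

View pics/c7.png

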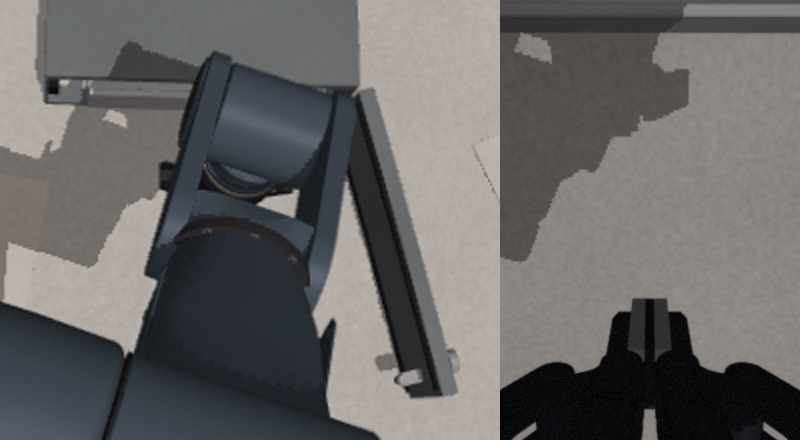

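Tray wall strip at w10 rows 3–17 matches the projected home position, so the tray is in. Next, the door: over it to its outer side.

```bash
cat > door.py <<'E'
from h import *
from go import go
H=np.array([.6496,-.2354])
def P(th,o=.034,L=.2):
    a=np.radians(88.16)+th;u=np.array([np.cos(a),np.sin(a)]);n=np.array([-u[1],u[0]]);return H+L*u+o*n
g=[(.478,-.365,.2,-1.84),(.478,-.365,.09,-1.84)]+[(*P(th),.09,-1.84) for th in (1.81,1.55,1.3,1.05,.8,.6,.4,.25,.15,.08,0)]
go(*g)
E
python3 door.py
```

```text
t 42.8 tcp [ 0.5195 -0.0611  0.1959] yaw -1.98 f [ 0.6  0.2 -0.4] gap 0.0
(0.478, -0.365, 0.2, -1.84) shift [-30.9 305.1  -4.1] turn [ 0.01 -0.14 -0.14]
(0.478, -0.365, 0.09, -1.84) shift [  0.   0. 110.] turn [0. 0. 0.]
(np.float64(0.4608641334688689), np.float64(-0.3097960528841624), 0.09, -1.84) shift [-18.9 -54.6   0. ] turn [0. 0. 0.]
(np.float64(0.4480817717357234), np.float64(-0.25877527919035254), 0.09, -1.84) shift [-14.4 -50.6   0. ] turn [0. 0. 0.]
(np.float64(0.44856334881324816), np.float64(-0.20819219083394816), 0.09, -1.84) shift [ -1.1 -50.6   0. ] turn [0. 0. 0.]
(np.float64(0.4615444111563688), np.float64(-0.15930075227260676), 0.09, -1.84) shift [ 11.4 -49.3   0. ] turn [0. 0. 0.]
(np.float64(0.48621785918134386), np.float64(-0.11514079635423809), 0.09, -1.84) shift [ 23.2 -44.9   0. ] turn [0. 0. 0.]
(np.float64(0.5133664398777343), np.float64(-0.08507895324867827), 0.09, -1.84) shift [ 26.2 -30.9   0. ] turn [0. 0. 0.]
(np.float64(0.5459462227063402), np.float64(-0.06100993591159959), 0.09, -1.84) shift [ 31.8 -25.1   0. ] turn [0. 0. 0.]
(np.float64(0.5731706683925275), np.float64(-0.04747832144737796), 0.09, -1.84) shift [ 26.8 -14.4   0. ] turn [0. 0. 0.]
(np.float64(0.5923133599330646), np.float64(-0.040786945787695435), 0.09, -1.84) shift [18.9 -7.3  0. ] turn [0. 0. 0.]
(np.float64(0.6060654460407411), np.float64(-0.037256762387488), 0.09, -1.84) shift [13.6 -4.   0. ] turn [0. 0. 0.]
(np.float64(0.6220392385261523), np.float64(-0.03441143209878409), 0.09, -1.84) shift [15.9 -3.4  0. ] turn [0. 0. 0.]
```

Emit:
move_arm --commands "-6 60 -4 0 0 0 -1;-12 120 -4 0 0 0 -1;-18 180 -4 0 0 0 -1;-25 240 -4 0 0 0 -1;-31 300 -4 0 0 0 -1"

```text
t: 43.42
tcp_pos: [0.4769, -0.3615, 0.197]
tool_rot: [1.0, -0.017, -0.001, -0.001]
force: [0.6, -0.7, 0.9]
finger_gap: 0.001
gripper_force: 0.0
```

Emit:
move_arm --commands "0 5 20 0 0 0 -1;0 5 50 0 0 0 -1;0 5 80 0 0 0 -1;0 5 105 0 0 0 -1;0 5 110 0 0 0 -1"

```text
t: 44.05
tcp_pos: [0.4759, -0.3633, 0.0856]
tool_rot: [1.0, -0.017, -0.002, -0.003]
force: [-0.0, 0.4, 0.1]
finger_gap: 0.0
gripper_force: 0.0
```

Emit:
move_arm --commands "-4 -11 0 0 0 0 -1;-8 -22 0 0 0 0 -1;-12 -33 0 0 0 0 -1;-16 -44 0 0 0 0 -1;-19 -55 0 0 0 0 -1"

```text
t: 44.68
tcp_pos: [0.4599, -0.3085, 0.0901]
tool_rot: [1.0, -0.017, 0.0, 0.0]
force: [-0.4, -3.2, -0.9]
finger_gap: -0.001
gripper_force: 3.8
```

Emit:
move_arm --commands "-3 -10 0 0 0 0 -1;-6 -20 0 0 0 0 -1;-9 -30 0 0 0 0 -1;-12 -40 0 0 0 0 -1;-14 -51 0 0 0 0 -1"

```text
t: 45.3
tcp_pos: [0.4477, -0.2572, 0.0896]
tool_rot: [1.0, -0.017, 0.0, 0.0]
force: [1.2, -0.5, -0.3]
finger_gap: -0.004
gripper_force: 0.5
```

Emit:
move_arm --commands "0 -10 0 0 0 0 -1;0 -20 0 0 0 0 -1;-1 -30 0 0 0 0 -1;-1 -40 0 0 0 0 -1;-1 -51 0 0 0 0 -1"

```text
t: 45.92
tcp_pos: [0.4489, -0.2063, 0.0897]
tool_rot: [1.0, -0.017, 0.0, 0.0]
force: [0.1, -1.2, 0.2]
finger_gap: -0.002
gripper_force: 0.5
```

Emit:
move_arm --commands "2 -10 0 0 0 0 -1;4 -20 0 0 0 0 -1;6 -30 0 0 0 0 -1;9 -40 0 0 0 0 -1;12 -49 0 0 0 0 -1"

```text
t: 46.55
tcp_pos: [0.4624, -0.1575, 0.0896]
tool_rot: [1.0, -0.017, -0.0, -0.0]
force: [0.2, -0.9, 0.8]
finger_gap: -0.001
gripper_force: 0.5
```

Emit:
move_arm --commands "4 -9 0 0 0 0 -1;8 -18 0 0 0 0 -1;13 -27 0 0 0 0 -1;18 -36 0 0 0 0 -1;23 -45 0 0 0 0 -1"

```text
t: 47.18
tcp_pos: [0.4871, -0.1134, 0.0896]
tool_rot: [1.0, -0.017, -0.0, -0.0]
force: [-0.7, -1.4, -0.1]
finger_gap: 0.002
gripper_force: 0.5
```

```bash
python3 go.py .5134,-.0851,.09,-1.84 .5459,-.061,.09,-1.84
```

```text
t 47.175 tcp [ 0.4871 -0.1134  0.0896] yaw -1.97 f [-0.7 -1.4 -0.1] gap 0.002
(0.5134, -0.0851, 0.09, -1.84) shift [ 25.3 -29.2  -0.4] turn [-0.    0.01 -0.13]
(0.5459, -0.061, 0.09, -1.84) shift [ 31.7 -25.1   0. ] turn [0. 0. 0.]
```

Emit:
move_arm --commands "5 -6 0 0 0 0 -1;10 -12 0 0 0 0 -1;15 -18 0 0 0 0 -1;20 -24 0 0 0 0 -1;26 -30 0 0 0 0 -1"

```text
t: 47.8
tcp_pos: [0.5141, -0.0846, 0.0896]
tool_rot: [1.0, -0.017, -0.0, -0.0]
force: [-0.1, -1.8, 0.1]
finger_gap: 0.001
gripper_force: 0.4
```

Emit:
move_arm --commands "6 -5 0 0 0 0 -1;12 -10 0 0 0 0 -1;18 -15 0 0 0 0 -1;25 -20 0 0 0 0 -1;31 -25 0 0 0 0 -1"

```text
t: 48.42
tcp_pos: [0.5461, -0.0608, 0.0896]
tool_rot: [1.0, -0.017, 0.0, -0.0]
force: [-0.4, -1.3, 0.6]
finger_gap: 0.003
gripper_force: 0.4
```

Emit:
move_arm --commands "5 -3 0 0 0 0 -1;10 -6 0 0 0 0 -1;15 -9 0 0 0 0 -1;20 -12 0 0 0 0 -1;25 -14 0 0 0 0 -1"

```text
t: 49.05
tcp_pos: [0.5713, -0.0477, 0.0895]
tool_rot: [1.0, -0.017, -0.0, -0.0]
force: [-0.6, -0.8, 0.1]
finger_gap: -0.0
gripper_force: 0.4
```

Emit:
move_arm --commands "3 -1 0 0 0 0 -1;6 -2 0 0 0 0 -1;9 -3 0 0 0 0 -1;12 -5 0 0 0 0 -1;15 -6 0 0 0 0 -1"

```text
t: 49.68
tcp_pos: [0.5866, -0.0425, 0.0896]
tool_rot: [1.0, -0.017, 0.0, 0.0]
force: [-0.9, -0.1, 1.2]
finger_gap: -0.002
gripper_force: 0.3
```

Emit:
move_arm --commands "3 -1 0 0 0 0 -1;6 -2 0 0 0 0 -1;9 -3 0 0 0 0 -1;11 -3 0 0 0 0 -1;13 -4 0 0 0 0 -1"

```text
t: 50.3
tcp_pos: [0.5995, -0.0389, 0.0896]
tool_rot: [1.0, -0.017, -0.0, 0.0]
force: [-0.3, -0.5, 0.5]
finger_gap: 0.001
gripper_force: 0.3
```

Emit:
move_arm --commands "1 0 0 0 0 0 -1;2 0 0 0 0 0 -1;3 -1 0 0 0 0 -1;4 -1 0 0 0 0 -1;5 -1 0 0 0 0 -1"

```text
t: 50.92
tcp_pos: [0.6045, -0.0379, 0.0896]
tool_rot: [1.0, -0.017, -0.0, -0.0]
force: [-1.0, 0.7, 0.7]
finger_gap: -0.001
gripper_force: 0.3
```

Emit:
move_arm --commands "1 0 0 0 0 0 -1;2 0 0 0 0 0 -1;3 -1 0 0 0 0 -1;4 -1 0 0 0 0 -1;5 -1 0 0 0 0 -1"

```text
t: 51.55
tcp_pos: [0.6096, -0.0372, 0.0896]
tool_rot: [1.0, -0.017, -0.0, -0.0]
force: [-0.3, 0.3, 0.2]
finger_gap: -0.001
gripper_force: 0.3
```

Emit:
move_arm --commands "1 0 0 0 0 0 -1;2 0 0 0 0 0 -1;3 0 0 0 0 0 -1;4 0 0 0 0 0 -1;5 0 0 0 0 0 -1"

```text
t: 52.18
tcp_pos: [0.6145, -0.0374, 0.0896]
tool_rot: [1.0, -0.017, -0.0, -0.0]
force: [-1.8, 0.1, 0.6]
finger_gap: 0.0
gripper_force: 1.2
```

Emit:
move_arm --commands "1 0 0 0 0 0 -1;2 0 0 0 0 0 -1;3 0 0 0 0 0 -1;3 0 0 0 0 0 -1;3 0 0 0 0 0 -1"

```text
t: 52.8
tcp_pos: [0.6146, -0.0374, 0.0896]
tool_rot: [1.0, -0.017, -0.003, -0.0]
force: [-7.5, -1.1, 5.7]
finger_gap: -0.003
gripper_force: 3.7
```

Emit:
move_arm --commands "0.5 0 0 0 0 0 -1;1 0 0 0 0 0 -1;1.5 0 0 0 0 0 -1;2 0 0 0 0 0 -1;2.5 0 0 0 0 0 -1"

```text
t: 53.42
tcp_pos: [0.6158, -0.0372, 0.0896]
tool_rot: [1.0, -0.017, -0.005, -0.0]
force: [-9.4, 0.0, 7.5]
finger_gap: 0.005
gripper_force: 4.7
```

Emit:
move_arm --commands "0.5 0 0 0 0 0 -1;1 0 0 0 0 0 -1;1.5 0 0 0 0 0 -1;2 0 0 0 0 0 -1;2.5 0 0 0 0 0 -1"

```text
t: 54.05
tcp_pos: [0.6236, -0.0381, 0.0898]
tool_rot: [1.0, -0.017, 0.001, 0.0]
force: [-0.2, -0.0, 0.5]
finger_gap: 0.002
gripper_force: 0.0
```

Emit:
move_arm --commands "0.5 0 0 0 0 0 -1;1 0 0 0 0 0 -1;2 0 0 0 0 0 -1;3 0 0 0 0 0 -1;3 0 0 0 0 0 -1"

```text
t: 54.68
tcp_pos: [0.6256, -0.0378, 0.0896]
tool_rot: [1.0, -0.017, 0.0, 0.0]
force: [0.1, 0.5, -0.2]
finger_gap: -0.002
gripper_force: 0.0
```

Emit:
move_arm --commands "-20 0 0 0 0 0 -1;-50 0 0 0 0 0 -1;-80 0 -30 0 0 0 -1;-110 0 -80 0 0 0 -1;-150 0 -130 0 0 0 -1"

```text
t: 55.3
tcp_pos: [0.4762, -0.0329, 0.2196]
tool_rot: [1.0, -0.017, 0.0, 0.0]
force: [0.2, -0.9, 0.9]
finger_gap: 0.004
gripper_force: 0.0
```

Emit:
move_arm --commands "0 60 -20 0 0 0 -1;0 120 -40 0 0 0 -1;0 180 -60 0 0 0 -1;0 240 -60 0 0 0 -1;0 300 -60 0 0 0 -1"

```text
t: 55.92
tcp_pos: [0.466, -0.3347, 0.2792]
tool_rot: [1.0, -0.017, 0.001, 0.001]
force: [0.8, -0.4, -0.1]
finger_gap: 0.0
gripper_force: 0.0
```

```bash
python3 -c "
from h import *
for _ in range(3): snapshot('wrist')
s=snapshot('side');save(s,'s11');a=snapshot('top');save(a,'t11')
l=cv2.resize(cv2.imread('pics/t11.png')[60:400,100:560],(400,296));r=cv2.resize(cv2.imread('pics/s11.png')[110:380,130:430],(400,360),interpolation=cv2.INTER_CUBIC)
cv2.imwrite('pics/c8.png',np.hstack([cv2.copyMakeBorder(l,0,64,0,0,0),r]))";python3 go.py
```

```text
t 56.175 tcp [ 0.4657 -0.332   0.278 ] yaw -2.03 f [-0.3  0.7 -0.5] gap 0.001
```

View pics/c8.png

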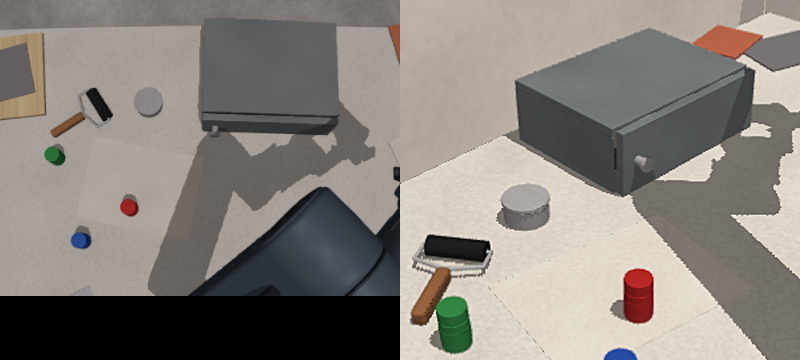

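The door lies flush, the bench is clear of amber vials, and the tin and roller have not moved.

```bash
python3 -c "
from station import ticket
print(ticket.sign_off())"
```

```text
the job is handed in; nothing more can be done
None
```

Job handed in: all three bench vials stand fully down in the rack's front row, the tray is home, the door snapped shut on its catch, and the tin and roller were left untouched.

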